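Put the plating samples away in their holders

TASK

Clear the samples on the lab bench into the holders made for them: the wide dish flat in the wide round saucer, the small dish flat in the small round saucer, the jar standing upright in the square tray, and the vial at the lower end of the sloped track lying in the V-shaped cradle, so that the next vial rolls down to the track's stop and stays there. Set each thing down gently, do not drop it, and leave everything released and at rest.

Things in the scene. Friction and masses are not known exactly. Their poses are not given: they have to be found in the camera images.
- wide_dish_center (a point): Centre (half-way up) of the wide closed Petri dish: clear plastic with cream agar, a plain cylinder 55 mm across and 18 mm high, lying flat on the bench; z is its axis, up. 35 g or so.
- small_dish_center (a point): Centre (half-way up) of the small closed Petri dish, the same look, 38 mm across and 16 mm high, lying flat on the bench; z is its axis, up. Weighs 18 g or so.
- jar_center (a point): Centre (half-way up) of the upright amber sample jar with paper band and black cap: a plain cylinder 42 mm across and 55 mm high, standing on the bench; z is its axis, up. Weighs 90 g or so.
- end_vial_center (a point): Centre of the vial at the track's lower end, against the stop: amber glass body 26 mm across and 34 mm long, at each end a flat-ended cap 16 mm across, 50 mm long over all, lying; its y axis runs along it, level. About 25 g. Can be taken from above by its flat cap ends, which stick out 12 mm past the narrow track floor on either side; the next vial touches it uphill.
- next_vial_center (a point): Centre of the next vial, identical, lying right behind the end vial uphill; its y axis runs along its length. It stays in the track and rolls down by itself once the end vial has gone.
- track_seat (a point): Fixed sloped aluminium track: the centre of a vial resting against the stop (70 mm above the bench). x points level uphill (slope 0.2 rad), y along the vials. Floor and stop are 26 mm wide here; the stop reaches just past the vial's middle. Side walls (62 mm apart, 16 mm high) begin 52 mm uphill; the track ends 180 mm uphill, top 110 mm above the bench. Foot plate 70 mm wide, 6 mm thick.
- wide_saucer_in (a point): Centre of the floor of the wide round dark steel saucer, fixed: 77 mm across inside, 85 mm outside, floor 4 mm above the bench, rim 4 mm above the floor.
- small_saucer_in (a point): Centre of the floor of the small round dark steel saucer, fixed: 60 mm across inside, 68 mm outside, floor 4 mm above the bench, rim 4 mm above the floor.
- square_tray_in (a point): Centre of the floor of the square dark steel tray, fixed: 64 mm square inside, 72 mm outside, floor 4 mm above the bench, rim 4 mm above the floor; x and y run along its sides.
- cradle_seat (a point): Fixed dark steel V cradle: the centre of a vial lying in the V, 47 mm above the bench; y runs level along the V (along the vial, either way round). The V is 30 mm long along y (a vial sticks out 10 mm at both ends) and 34 mm wide between its upper edges, 3 mm lower than the seated vial's middle; foot 64 mm square, 6 mm thick.

How it is judged (in metres and radians):
At the end, for the whole second after the job is handed in: Dishes flat (0.1 rad) on their saucer floors (13 mm of centre); jar upright (0.1 rad) on the tray floor (13 mm each way); end vial in the V (12 mm level, 5 mm in height, 0.25 rad in direction); next vial within 10 mm of the track seat; all released and at rest (horizontal distance between wide_dish_center and wide_saucer_in below 0.013 m and z of wide_dish_center in the frame of wide_saucer_in between 0.006 and 0.012 m and angle between each of wide_dish_center, small_dish_center, jar_center's own z axis and vertical below 0.1 rad and horizontal distance between small_dish_center and small_saucer_in below 0.013 m and z of small_dish_center in the frame of small_saucer_in between 0.005 and 0.011 m and x of jar_center in the frame of square_tray_in between -0.013 and 0.013 m and y of jar_center in the frame of square_tray_in between -0.013 and 0.013 m and z of jar_center in the frame of square_tray_in between 0.0245 and 0.0305 m and horizontal distance between end_vial_center and cradle_seat below 0.012 m and z of end_vial_center in the frame of cradle_seat between -0.005 and 0.005 m and angle between the y axis of end_vial_center and the y axis of cradle_seat, either way round below 0.25 rad and distance between next_vial_center and track_seat below 0.01 m and linear speed of each of wide_dish, small_dish, jar, end_vial, next_vial below 0.02 m/s and angular speed of each of wide_dish, small_dish, jar, end_vial, next_vial below 0.3 rad/s); the robot touches nothing.
It fails at once if a thing was dropped into its holder (it fell more than about 25 mm) ((distance between wide_dish_center and wide_saucer_in below 0.04 m and linear speed of wide_dish above 0.7 m/s) or (distance between small_dish_center and small_saucer_in below 0.04 m and linear speed of small_dish above 0.7 m/s) or (distance between jar_center and square_tray_in below 0.05 m and linear speed of jar above 0.7 m/s) or (distance between end_vial_center and cradle_seat below 0.03 m and linear speed of end_vial above 0.7 m/s)).
It also fails if it takes over 109 s, if anything falls off the work surface, if the arm or the gripper's body presses on something with over 40 N, if the wrist force passes 120 N, or if a joint passes its speed limit or range.

ROBOT

A 6-joint arm with a two-finger parallel gripper is mounted at the origin on the work surface. World frame = base frame: x ahead of the robot, y to its left, z up, the work surface at z = 0. Lengths are in mm, angles in rad, forces in N, time in s.
With the tool pointing down it reaches from about 325 to 900 mm from the base axis. Payload 3.5 kg.
Tool frame: the origin (TCP) lies on the front face of the gripper's body, between the roots of the fingers; the fingertips stand 73 mm ahead of it and the grasp point (between the pads) lies 54 mm ahead of it (robot.finger_overhang is the x of the fingertips in the tool frame, in mm); x points along the fingers, y is the direction in which the jaws open and shut, and the axes are right-handed (so a half turn about x gives the same grasp; the last joint's range is limited). The gripper opens to 85 mm and grips with 20 to 120 N. Pads are 22 mm wide; open, the fingers measure 114 mm over their backs; the gripper's body (76 mm by 85 mm) begins 54 mm behind the grasp point. The pads swing forward as they close: fully open they stand 13 mm farther back than shut.
Start: joints at [-1.342, 0.276, -0.026, 1.268, 0, 1.467], TCP at [203.579, -590.913, 303.913] pointing down, gripper open.
Joint ranges: [-3.12, 3.12], [-0.85, 1.88], [-1.08, 1.24], [-1.95, 2.15], [-1.57, 1.53], [-3.14, 3.14]. Speed limits (rad/s): [2.57, 2.57, 3.14, 3.14, 3.14, 3.14].

INTERFACE

Orientations are given as a unit quaternion [w, x, y, z].
In Python, from plant import robot gives the robot as it stands. The module is installed in compiled form; this text tells all that it offers.
- The arm moves only by the tool move_arm, never from a script. Its argument "targets" is a list of rows, each a list of 3 entries, a list of its own where there are three numbers: the gripper's target within -1 to 1 (fully open at 1, half-way at 0, shut at -1), then the shift along the tool's x, y, z in units of 80 mm (1.0 is 80 mm), then the turn about the tool's x in units of 0.1 rad (1.0 is 0.1 rad). A call has 1 to 12 rows; each row shifts and turns the pose as measured when the row begins, along the tool's axes as they then stand; what a row does not reach is not made up. A row lasts 1/12 s, in which the tool goes at most 41.7 mm and 7.16 degrees, less where a joint would pass 70% of its speed; a pose out of reach is approached as far as the arm can. A call with a number of a shift or a turn outside -1 to 1 is refused whole. A call with a gripper value outside its range is refused whole. The fingers move at their own pace and stop on an object; "grip_force" is the grip in N (left out, the last holds). Time passes only in rows, so rows that do not move let the fingers close. It gives the time, the measured TCP pose, the force and the opening at its end, in the units of the state.
- robot.read_state(): the state, without advancing time (a new reading comes with each control period).
- robot.camera(name): name is "scene" or "top" or "wrist"; returns (picture, depth): 480x640x3 uint8, red, green, blue; 480x640 float32, mm along the optical axis (not along the pixel's ray), 0 where there is no reading.
- robot.calibration(name): a dict with "fx", "fy", "cx", "cy" (pixels), "cam_to_world" (4x4, takes a point from camera to world coordinates). Camera axes: x right, y down, z forward; pixel columns grow to the right and rows downward; lengths in mm; the calibration is good to about 2 mm. A picture is of the moment at which its call begins: read the wrist's pose just before it. calibration takes no time and is no camera call; for the wrist camera it gives the pose at the moment of the call.
- robot.hand_in(): hands the job in, once; it reports no verdict.
Trained networks look in the newest picture that a camera, given by its name, has taken for a name from the list of things; names that differ only in an ending like _2 or _b are one class to them, and where a whole thing is asked for, a point or a joint stands for the part that bears it (a point fixed in the world has none). Each returns a list of dicts, best first, with "confidence" (0 to 1); they miss things now and then, are a little off and sometimes report something else, mostly with a low value. They report only what shows in the picture. A call takes as long as a camera call.
- robot.regions_of(camera, target): "region" (480x640 bool, what is visible of it) and "extent" ([left, top, right, bottom] in pixels, round what is visible of it).
The state is a dict: "time": time; "joints": joint angles; "joint_velocities": joint speeds; "joint_torque": joint torques, N m; "ee_pos": TCP position; "tcp_rot": TCP orientation; "contact_force": force on the tool from outside, world axes, zero at the start; "wrist_torque": the same for the moment, N m; "opening": opening from 0.0 (shut) to 1.0 (fully open).
Only numpy, scipy, OpenCV 4.12 (cv2) and the standard library are available. Lean on these libraries where they do the work, as an engineer would, in place of code of your own. Each camera call takes 0.05 s, during which the arm holds its last target.

## Working session

There is one attempt and no reset: what is moved stays moved. The work goes in short steps, Python scripts to look and compute and a tool call to move; the robot and the scene stay as the last step left them, time stands still between calls to the robot, and variables do not carry over. Pictures are saved under pics/ and viewed, and the job is handed in when it is done.

Besides the shell and the picture viewer there is one more tool, called after "Request:" as name(argument=value, ...) on one line, values as JSON. move_arm: Moves the arm, as the interface text tells. Shifts and turns lie within -1 to 1; 1 stands for 80 mm of shift or 0.1 rad of turn. Its arguments: {"type":"object","properties":{"targets":{"type":"array"},"grip_force":{"type":"number"}},"required":["targets"]}

```bash
ls; mkdir -p pics; python3 - <<'E'
from plant import robot
import cv2
print(robot.read_state())
for n in ["scene","top","wrist"]:
    p,d=robot.camera(n); cv2.imwrite(f"pics/a_{n}.png",p[:,:,::-1]); c=robot.calibration(n); print(n,c)
E
```

```text
pics
{'time': 0.0, 'joints': array([-1.34244709e+00,  2.77103724e-01, -2.78946251e-02,  1.26800459e+00,
        1.58348070e-05,  1.46741823e+00]), 'joint_velocities': array([-0.00054457,  0.00110852, -0.00078641,  0.00175115, -0.00075589,
       -0.00020514]), 'joint_torque': array([ 1.77007863e-03, -4.45508838e+01,  2.95202261e+01,  1.64824555e-02,
       -2.09330869e-05, -1.39745522e-07]), 'ee_pos': array([ 203.41228846, -590.31046304,  302.77123089]), 'tcp_rot': array([-0.11596724, -0.69735899, -0.11752521,  0.69744524]), 'contact_force': array([0.19940138, 0.18910115, 0.19915228]), 'wrist_torque': array([-2.13885454e-05, -4.69162499e-03,  6.74992604e-03]), 'opening': 0.9979894044375078}
scene {'fx': 493.71417788345974, 'fy': 493.71417788345974, 'cx': 321.68945201081993, 'cy': 238.6324018281103, 'cam_to_world': array([[ 7.09943876e-01,  5.16344167e-01, -4.78924205e-01,
         9.99647168e+02],
       [ 7.04148759e-01, -5.08440390e-01,  4.95643919e-01,
        -4.39658147e+02],
       [ 1.24184373e-02, -6.89113250e-01, -7.24547246e-01,
         7.35910594e+02],
       [ 0.00000000
[... 300 characters left out ...]
,  1.20589038e-02,  2.75380980e-02,
        -1.72208078e+01],
       [-2.88553220e-02, -1.27850445e-01, -9.91373610e-01,
         8.55191523e+02],
       [ 0.00000000e+00,  0.00000000e+00,  0.00000000e+00,
         1.00000000e+00]])}
wrist {'fx': 378.9267967634906, 'fy': 378.9267967634906, 'cx': 316.84033503424234, 'cy': 243.51691946774628, 'cam_to_world': array([[ 3.26213024e-01, -9.02023647e-01, -2.82733804e-01,
         2.75841695e+02],
       [-9.45294903e-01, -3.11790689e-01, -9.59380665e-02,
        -5.65690654e+02],
       [-1.61536287e-03,  2.98563071e-01, -9.54388539e-01,
         3.73258244e+02],
       [ 0.00000000e+00,  0.00000000e+00,  0.00000000e+00,
         1.00000000e+00]])}
```

View pics/a_top.png

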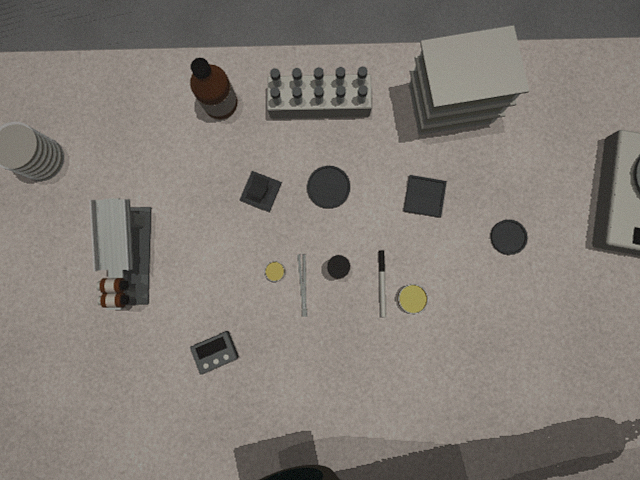

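View pics/a_scene.png

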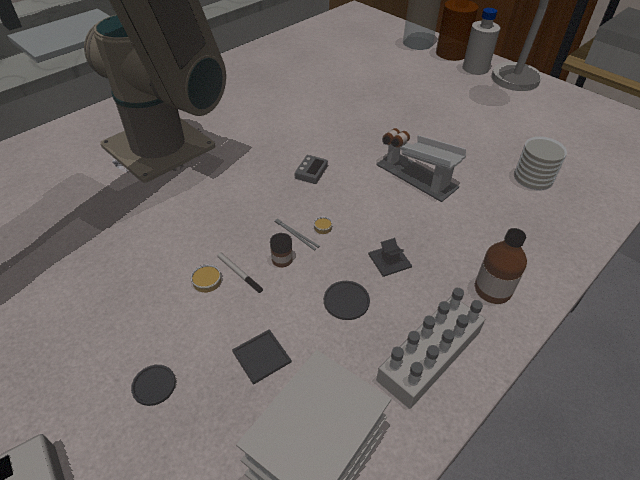

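```bash
cat > h.py <<'E'
from plant import robot
import numpy as np, cv2
def cloud(n,d):
    c=robot.calibration(n); v,u=np.mgrid[0:480,0:640]
    P=np.stack([(u-c['cx'])/c['fx']*d,(v-c['cy'])/c['fy']*d,d],-1)
    T=c['cam_to_world']; W=P@T[:3,:3].T+T[:3,3]; W[d==0]=np.nan; return W
E
python3 - <<'E'
from h import *
for cam in ["top","scene"]:
  p,d=robot.camera(cam); W=cloud(cam,d)
  np.savez(f"{cam}.npz",p=p,d=d,W=W)
  for n in ["wide_dish_center","small_dish_center","jar_center","end_vial_center","track_seat","wide_saucer_in","small_saucer_in","square_tray_in","cradle_seat"]:
    try:
      for r in robot.regions_of(cam,n)[:3]:
        m=r['region']; w=W[m]; w=w[~np.isnan(w[:,0])]
        print(cam,n,round(r['confidence'],2),r['extent'],m.sum(),len(w), np.round(np.median(w,0)) if len(w) else '',np.round(np.percentile(w,[2,98],axis=0)).tolist() if len(w) else '')
    except Exception as e: print(cam,n,e)
print(robot.read_state()['time'])
E
```

```text
top wide_dish_center 0.93 [396.3, 283.6, 429.3, 314.1] 734 733 [ 434. -170.   13.] [[411.0, -196.0, 1.0], [459.0, -145.0, 19.0]]
top small_dish_center 0.52 [262.4, 262.0, 286.1, 282.6] 295 294 [489.  88.  11.] [[472.0, 73.0, 9.0], [506.0, 105.0, 17.0]]
top jar_center 0.6 [328.8, 256.4, 348.4, 278.4] 454 453 [494. -32.  55.] [[475.0, -50.0, -0.0], [519.0, -13.0, 58.0]]
top jar_center 0.25 [89.1, 197.2, 150.9, 306.9] 4853 4833 [542. 358.  73.] [[438.0, 334.0, 4.0], [611.0, 397.0, 102.0]]
top end_vial_center 0.89 [97.9, 293.4, 126.8, 306.6] 404 402 [438. 362.  80.] [[425.0, 341.0, 68.0], [450.0, 389.0, 85.0]]
top track_seat 0.79 [89.9, 198.3, 153.5, 309.7] 5052 5031 [541. 358.  72.] [[435.0, 333.0, 3.0], [613.0, 397.0, 102.0]]
top track_seat 0.66 [239.9, 173.3, 281.0, 211.3] 1066 1059 [642. 114.   7.] [[612.0, 82.0, 2.0], [680.0, 150.0, 44.0]]
top wide_saucer_in 0.89 [307.5, 168.0, 347.6, 208.6] 1499 1493 [652. -16.   5.] [[613.0, -53.0, 1.0], [691.0, 23.0, 10.0]]
top small_saucer_in 0.96 [493.8, 219.2, 524.8, 253.7] 1055 1049 [ 551. -357.    5.] [[519.0, -387.0, 1.0], [582.0, -325.0, 1
[... 1184 characters left out ...]
6 3350 [546. 362.  31.] [[442.0, 333.0, -1.0], [617.0, 414.0, 100.0]]
scene track_seat 0.58 [190.8, 262.5, 221.6, 291.6] 661 660 [ 440. -171.   12.] [[412.0, -196.0, 1.0], [464.0, -145.0, 18.0]]
scene wide_saucer_in 0.98 [322.6, 279.2, 373.2, 319.7] 1380 1373 [656. -17.   3.] [[618.0, -56.0, 0.0], [693.0, 22.0, 8.0]]
scene small_saucer_in 0.77 [131.8, 362.2, 177.0, 405.8] 1417 1415 [ 552. -358.    3.] [[521.0, -388.0, 0.0], [584.0, -327.0, 8.0]]
scene small_saucer_in 0.21 [365.7, 237.3, 408.8, 278.2] 999 995 [653. 111.   6.] [[611.0, 81.0, -2.0], [683.0, 160.0, 42.0]]
scene cradle_seat 0.69 [368.0, 239.8, 411.1, 276.6] 951 947 [654. 111.   6.] [[615.0, 82.0, -0.0], [683.0, 146.0, 42.0]]
1.15
```

```bash
python3 - <<'E'
from h import *
z=np.load('top.npz');p=z['p'];W=z['W']
def box(xr,yr,zr):
    m=(W[...,0]>xr[0])&(W[...,0]<xr[1])&(W[...,1]>yr[0])&(W[...,1]<yr[1])&(W[...,2]>zr[0])&(W[...,2]<zr[1]);return W[m]
for cam in ["top","scene"]:
  W=np.load(cam+'.npz')['W']
  print(cam)
  for n,xr,yr,zr in [("wd",(395,475),(-210,-130),(7,22)),("sd",(460,520),(60,120),(6,20)),("jar",(465,535),(-70,5),(45,62)),("ws",(600,700),(-70,40),(6,12)),("ss",(505,600),(-405,-310),(6,12)),("ws_l",(600,700),(-70,40),(2.5,12)),("ss_l",(505,600),(-405,-310),(2.5,12)),("tray",(580,680),(-255,-150),(2.5,12)),("cfoot",(590,700),(60,170),(3,10)),("cV",(590,700),(60,170),(15,60)),("trackhi",(480,640),(310,410),(60,130)),("trackfoot",(420,640),(290,430),(3,10)),("vials",(410,490),(325,405),(50,95))]:
    w=box(xr,yr,zr)
    if len(w)<5: print(n,len(w));continue
    r=cv2.minAreaRect(w[:,:2].astype(np.float32)); c,R=cv2.minEnclosingCircle(w[:,:2].astype(np.float32))
    print(n,len(w),'rect',np.round(r[0],1),np.round(r[1],1),round(r[2],1),'circ',np.round(c,1),round(R,1),'mean',np.round(w.mean(0),1),'zmax',round(np.percentile(w[:,2],98),1))
p=cv2.resize(p[160:330,80:380],None,fx=2.6,fy=2.6,interpolation=cv2.INTER_CUBIC)
cv2.imwrite('pics/b1.png',p[:,:,::-1])
s=np.load('scene.npz')['p']
cv2.imwrite('pics/b2.png',cv2.resize(s[110:290,350:490],None,fx=3.3,fy=3.3,interpolation=cv2.INTER_CUBIC)[:,:,::-1])
from scipy.spatial.transform import Rotation as Rr
q=robot.read_state()['tcp_rot'];print(np.round(Rr.from_quat(q,scalar_first=True).as_matrix(),3))
E
```

```text
top
wd 704 rect [ 435.4 -169.9] [53.7 53.2] 89.1 circ [ 434.9 -170.1] 27.4 mean [ 434.8 -170.6   13.2] zmax 19.1
sd 317 rect [488.1  88.5] [36.2 36.1] 0.5 circ [488.7  88.3] 18.9 mean [488.7  88.8  11.9] zmax 17.4
jar 420 rect [493.8 -32.3] [39.5 41.1] 89.4 circ [494.  -31.8] 20.8 mean [493.8 -32.   55.1] zmax 57.8
ws 386 rect [651.7 -15.9] [81.8 83.8] 89.1 circ [652.1 -15.8] 42.5 mean [651.9 -16.3   7.7] zmax 10.7
ss 295 rect [ 549.2 -356.2] [66.6 65.2] 89.8 circ [ 549.4 -357.1] 34.2 mean [ 550.  -356.8    7.8] zmax 10.8
ws_l 1398 rect [649.8 -15.6] [109.2  98.1] 89.5 circ [650.  -12.2] 69.2 mean [652.1 -15.2   5.1] zmax 9.8
ss_l 1016 rect [ 552.6 -358.9] [94.5 91.4] 0.4 circ [ 551.9 -354.6] 60.1 mean [ 550.  -358.     5.2] zmax 10.1
tray 1363 rect [ 629.2 -202. ] [ 98.5 103.3] 0.4 circ [ 632.7 -201.9] 65.5 mean [ 630.7 -202.5    5.3] zmax 10.0
cfoot 742 rect [647.5 114.9] [107.5 107.2] 1.8 circ [648.7 114.8] 73.1 mean [641.4 115.6   6. ] zmax 9.1
cV 341 rect [645.9 117.5] [30.4 39. ] 67.1 circ [645.7 116.9] 23.9 mean [646.  116.7  37.5] zmax 45.8
trackhi 2991 rect [547.8 367.4] [13
[... 1050 characters left out ...]
[ 633.8 -201.4] [72.7 74.4] 79.0 circ [ 633.7 -201. ] 50.5 mean [ 634.  -202.3    4.7] zmax 8.7
cfoot 500 rect [646.  111.6] [77.  66.5] 67.5 circ [649.  112.7] 45.6 mean [653.3 109.2   5.1] zmax 8.4
cV 326 rect [648.5 117.2] [30.6 38.2] 67.3 circ [649.4 117.3] 22.6 mean [647.6 116.2  32.8] zmax 43.4
trackhi 1379 rect [549.7 367. ] [139.   67.7] 1.8 circ [552.1 366.6] 72.3 mean [559.4 367.4  83.5] zmax 103.7
trackfoot 1095 rect [522.7 351.8] [197.7 103.9] 1.2 circ [528.8 351.9] 106.3 mean [527.3 361.8   5. ] zmax 8.1
vials 424 rect [455.6 364.6] [64.2 55.9] 58.6 circ [455.3 367.3] 35.5 mean [459.5 359.5  75.7] zmax 87.9
[[ 0.     0.326 -0.945]
 [ 0.    -0.945 -0.326]
 [-1.    -0.    -0.   ]]
```

View pics/b1.png

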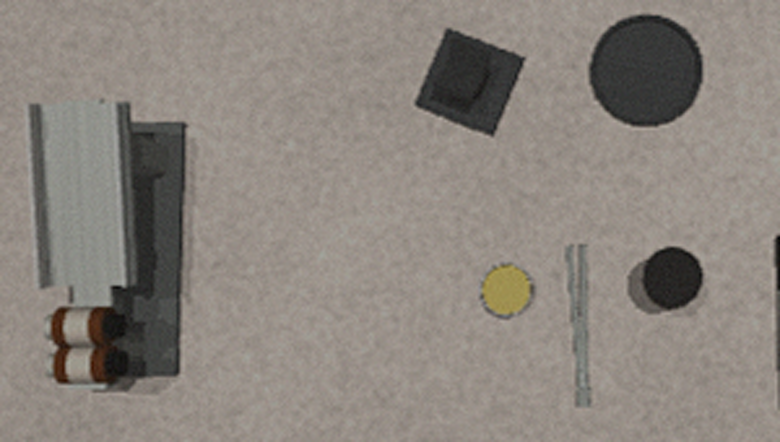

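View pics/b2.png

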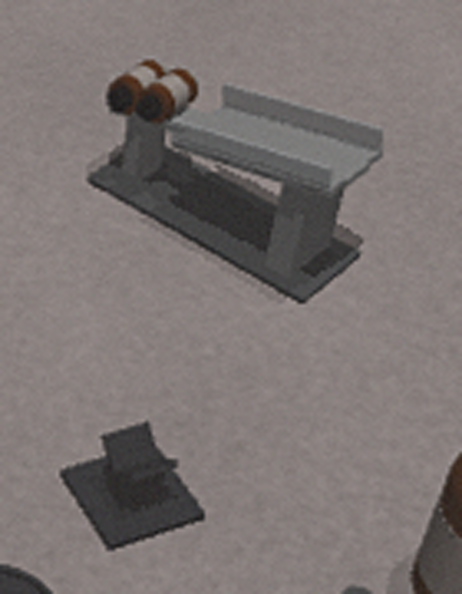

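Request:
move_arm(targets=[[1, [0, 0, 0], -1], [1, [0, 0, 0], -1], [1, [0, 0, 0], -1], [1, [0, 0, 0], -1], [1, [0, 0, 0], -1], [1, [0, 0, 0], -1], [1, [0, 0, 0], -1], [1, [0, 0, 0], -1], [1, [0, 0, 0], -1], [1, [0, 0, 0], -1], [1, [0, 0, 0], -1], [1, [0, 0, 0], -1]], grip_force=30)

```text
time: 2.15
ee_pos: [203.6, -590.9, 303.9]
tcp_rot: [0.505, 0.495, 0.505, -0.495]
contact_force: [0.2, 0.3, 0.2]
opening: 0.999
```

```bash
cat >> h.py <<'E'
from scipy.spatial.transform import Rotation as Rr
def st(t=None,ang=None):
    """state; t: wanted TCP xyz -> shift in tool units; ang: wanted jaw angle deg -> turn units"""
    s=robot.read_state(); R=Rr.from_quat(s['tcp_rot'],scalar_first=True).as_matrix()
    phi=np.degrees(np.arctan2(R[1,1],R[0,1]))
    print('t',round(s['time'],2),'pos',np.round(s['ee_pos'],1),'phi',round(phi,2),'down',np.round(R[:,0],3),'open',round(s['opening'],3),'F',np.round(s['contact_force'],1),'j',np.round(s['joints'],2))
    if t is not None: print('shift units',np.round(R.T@(np.array(t)-s['ee_pos'])/80,2))
    if ang is not None: print('turn units',round(-np.radians((ang-phi+90)%180-90)/0.1,2))
    return s,R
E
python3 -c "
from h import *
st([436,-170,150],0)"
```

```text
t 2.15 pos [ 203.6 -590.9  303.9] phi 1.1 down [-0.  0. -1.] open 0.999 F [0.2 0.3 0.2] j [-1.34  0.28 -0.03  1.27  0.    0.21]
shift units [ 1.92  3.01 -5.2 ]
turn units 0.19
```

Request:
move_arm(targets=[[1, [0.15, 0.23, -0.4], 0.19], [1, [0.15, 0.23, -0.4], 0], [1, [0.15, 0.23, -0.4], 0], [1, [0.15, 0.23, -0.4], 0], [1, [0.15, 0.23, -0.4], 0], [1, [0.15, 0.23, -0.4], 0], [1, [0.15, 0.23, -0.4], 0], [1, [0.15, 0.23, -0.4], 0], [1, [0.15, 0.23, -0.4], 0], [1, [0.15, 0.23, -0.4], 0], [1, [0.1, 0.23, -0.4], 0], [1, [0, 0, 0], 0]])

```text
time: 3.15
ee_pos: [411.8, -231.0, 170.0]
tcp_rot: [0.504, 0.499, 0.494, -0.503]
contact_force: [-0.4, -0.4, 0.3]
opening: 1.0
```

```bash
python3 -c "
from h import *
s,R=st([436,-170,71],0)
p,d=robot.camera('wrist');W=cloud('wrist',d);cv2.imwrite('pics/c1.png',p[:,:,::-1])
m=(abs(W[...,0]-436)<45)&(abs(W[...,1]+170)<45)&(W[...,2]>7)&(W[...,2]<25)
w=W[m];print(len(w));
if len(w)>5:print(cv2.minEnclosingCircle(w[:,:2].astype(np.float32)),w.mean(0),cv2.minAreaRect(w[:,:2].astype(np.float32)))
"
```

```text
t 3.15 pos [ 411.8 -231.   170. ] phi -0.24 down [ 0.005 -0.014 -1.   ] open 1.0 F [-0.4 -0.4  0.3] j [-0.64  0.12 -0.53  0.91 -0.01  0.93]
shift units [ 1.23  0.29 -0.78]
turn units -0.04
7401
((435.36865234375, -173.057373046875), 27.554790496826172) [ 435.73578197 -172.42028112   13.95664787] ((435.2103576660156, -172.9547119140625), (54.446048736572266, 54.39720916748047), 24.633630752563477)
```

View pics/c1.png

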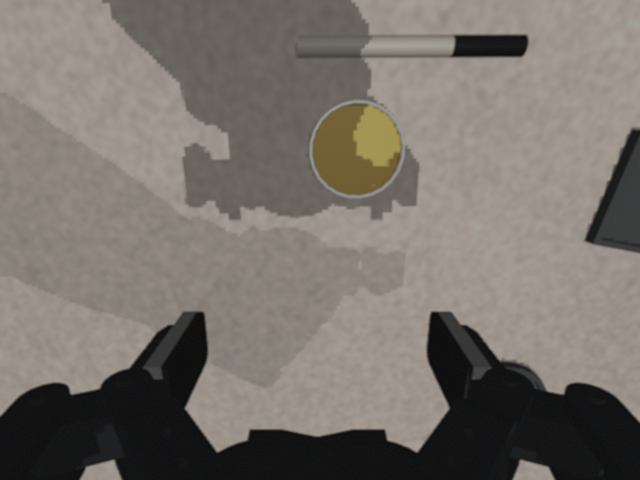

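Request:
move_arm(targets=[[1, [0.1, 0.15, -0.36], 0], [1, [0.1, 0.15, -0.36], 0], [1, [0.3, 0, -0.04], 0], [1, [0.3, 0, 0], 0], [1, [0, 0, 0], 0]])

```text
time: 3.62
ee_pos: [441.5, -176.5, 108.4]
tcp_rot: [0.508, 0.499, 0.488, -0.504]
contact_force: [-0.7, -0.1, 0.5]
opening: 0.999
```

```bash
python3 -c "
from h import *
s,R=st([435.7,-171.5,72],0)"
```

```text
t 3.62 pos [ 441.5 -176.5  108.4] phi -0.41 down [ 0.015 -0.026 -1.   ] open 0.999 F [-0.7 -0.1  0.5] j [-0.51  0.2  -0.59  0.76 -0.02  1.07]
shift units [ 0.45 -0.08 -0.07]
turn units -0.07
```

Request:
move_arm(targets=[[1, [0.15, -0.04, -0.04], 0], [1, [0.15, -0.04, -0.03], 0], [1, [0.13, 0, 0], 0], [1, [0, 0, 0], 0]])

```text
time: 3.95
ee_pos: [437.4, -176.4, 76.0]
tcp_rot: [0.509, 0.5, 0.485, -0.506]
contact_force: [-0.7, 0.5, -0.5]
opening: 0.998
```

```bash
python3 -c "
from h import *
s,R=st([435.7,-171.5,72],0)
p,d=robot.camera('wrist');W=cloud('wrist',d);cv2.imwrite('pics/c2.png',p[:,:,::-1])
p,d=robot.camera('scene');cv2.imwrite('pics/c3.png',cv2.resize(p[150:350,100:350],None,fx=3,fy=3)[:,:,::-1])
"
```

```text
t 3.95 pos [ 437.4 -176.4   76. ] phi -0.66 down [ 0.019 -0.03  -0.999] open 0.998 F [-0.7  0.5 -0.5] j [-0.51  0.24 -0.63  0.67 -0.02  1.07]
shift units [ 0.05 -0.02 -0.06]
turn units -0.12
```

View pics/c2.png

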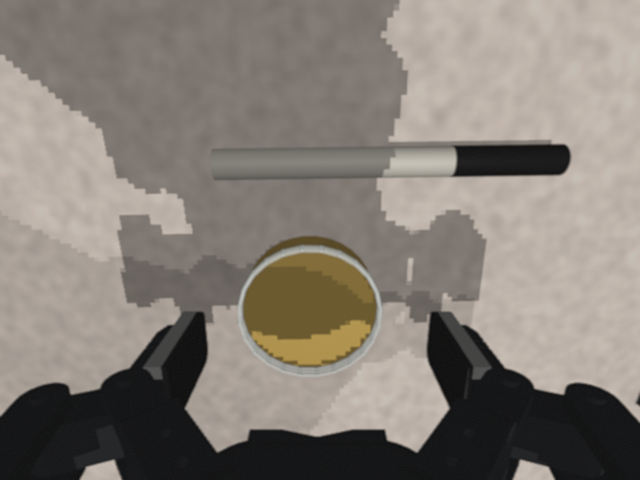

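View pics/c3.png

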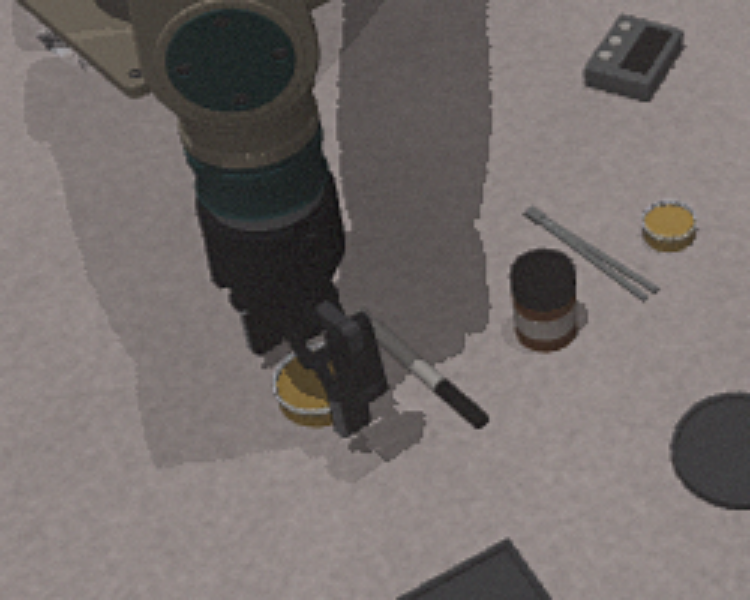

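Request:
move_arm(targets=[[1, [0.03, -0.02, -0.05], 0], [1, [0.02, 0, -0.04], 0], [1, [0, 0, 0], 0]])

```text
time: 4.3
ee_pos: [439.2, -171.4, 75.4]
tcp_rot: [0.511, 0.501, 0.482, -0.505]
contact_force: [-0.3, 0.1, 0.6]
opening: 1.0
```

```bash
python3 -c "
from h import *
s,R=st([435.7,-171.5,72],0); print('grip pt',s['ee_pos']+R[:,0]*60)"
```

```text
t 4.3 pos [ 439.2 -171.4   75.4] phi -0.76 down [ 0.025 -0.033 -0.999] open 1.0 F [-0.3  0.1  0.6] j [-0.5   0.24 -0.64  0.66 -0.02  1.08]
shift units [ 0.04 -0.04  0.  ]
turn units -0.13
grip pt [ 440.67473483 -173.39170603   15.49448325]
```

Request:
move_arm(targets=[[1, [0.05, -0.04, 0], 0], [1, [0.03, -0.02, 0], 0], [-1, [0, 0, 0], 0], [-1, [0, 0, 0], 0], [-1, [0, 0, 0], 0], [-1, [0, 0, 0], 0], [-1, [0, 0, 0], 0], [-1, [0, 0, 0], 0]])

```text
time: 4.97
ee_pos: [434.6, -171.6, 70.0]
tcp_rot: [0.512, 0.501, 0.481, -0.505]
contact_force: [0.5, 0.3, -0.4]
opening: 0.633
```

```bash
python3 -c "
from h import *
s,R=st([435.7,-171.5,72],0); print('grip pt',s['ee_pos']+R[:,0]*60)"
```

```text
t 4.97 pos [ 434.6 -171.6   70. ] phi -0.7 down [ 0.026 -0.035 -0.999] open 0.633 F [ 0.5  0.3 -0.4] j [-0.51  0.24 -0.65  0.64 -0.02  1.08]
shift units [-0.02  0.01 -0.  ]
turn units -0.12
grip pt [ 436.15748504 -173.65105092   10.08470796]
```

Request:
move_arm(targets=[[-1, [-0.15, 0, 0], 0], [-1, [-0.3, 0, 0], 0], [-1, [-0.2, 0.1, -0.1], 0], [-1, [0, 0.27, -0.2], 0], [-1, [0, 0.3, -0.22], 0], [-1, [0, 0.3, -0.22], 0], [-1, [0, 0.3, -0.22], 0], [-1, [0, 0.3, -0.22], 0], [-1, [0, 0.3, -0.22], 0], [-1, [0, 0.3, -0.22], 0], [-1, [0, 0.15, -0.1], 0], [-1, [0, 0, 0], 0]])

```text
time: 5.97
ee_pos: [628.2, -27.9, 121.4]
tcp_rot: [0.51, 0.503, 0.481, -0.506]
contact_force: [0.7, 0.4, -0.7]
opening: 0.633
```

```bash
python3 -c "
from h import *
s,R=st([653.5,-15.5,100],0); print('grip pt',s['ee_pos']+R[:,0]*60)"
```

```text
t 5.97 pos [628.2 -27.9 121.4] phi -0.99 down [ 0.025 -0.033 -0.999] open 0.633 F [ 0.7  0.4 -0.7] j [-0.14  0.41 -0.25  0.88 -0.03  1.45]
shift units [ 0.27  0.31 -0.17]
turn units -0.17
grip pt [629.71593577 -29.86510707  61.49852936]
```

Request:
move_arm(targets=[[-1, [0.1, 0.15, -0.08], 0], [-1, [0.1, 0.12, -0.07], 0], [-1, [0.07, 0.05, -0.02], 0], [-1, [0, 0, 0], 0]])

```text
time: 6.3
ee_pos: [654.6, -15.0, 97.8]
tcp_rot: [0.51, 0.501, 0.482, -0.507]
contact_force: [0.2, -0.5, -1.3]
opening: 0.629
```

```bash
python3 -c "
from h import *
s,R=st([653.5,-15.5,76],0)
p,d=robot.camera('wrist');W=cloud('wrist',d);cv2.imwrite('pics/d1.png',p[:,:,::-1])
m=(abs(W[...,0]-653)<60)&(abs(W[...,1]+16)<60)&(W[...,2]>2.5)&(W[...,2]<12)&(p.max(2)<90)
w=W[m];print(len(w),cv2.minEnclosingCircle(w[:,:2].astype(np.float32)))
m=(abs(W[...,0]-653)<40)&(abs(W[...,1]+16)<60)&(W[...,2]>20)&(W[...,2]<65)&(p[...,0].astype(int)>p[...,2]+30)
w=W[m];print(len(w),cv2.minEnclosingCircle(w[:,:2].astype(np.float32)),w.mean(0))
for n in ['wide_saucer_in','wide_dish_center']:
  for r in robot.regions_of('wrist',n)[:1]:
    w=W[r['region']];print(n,r['confidence'],r['extent'],np.nanpercentile(w,[3,97],axis=0))
"
```

```text
t 6.3 pos [654.6 -15.   97.8] phi -0.93 down [ 0.023 -0.034 -0.999] open 0.629 F [ 0.2 -0.5 -1.3] j [-0.11  0.48 -0.2   0.86 -0.03  1.48]
shift units [ 0.27 -0.02 -0.  ]
turn units -0.16
9879 ((653.0636596679688, -14.995779991149902), 41.80035400390625)
13233 ((655.6710815429688, -13.888155937194824), 26.91085433959961) [655.5960491  -12.42852394  40.60001498]
wide_saucer_in 0.59 [213.0, 199.8, 403.4, 312.6] [[614.50865581 -18.02630009   3.22431416]
 [691.22164962  24.76352973   9.24944996]]
wide_dish_center 0.97 [241.4, 254.3, 392.7, 397.6] [[631.49718374 -38.96798114  33.16626699]
 [679.48715332  12.06834696  46.6395189 ]]
```

View pics/d1.png

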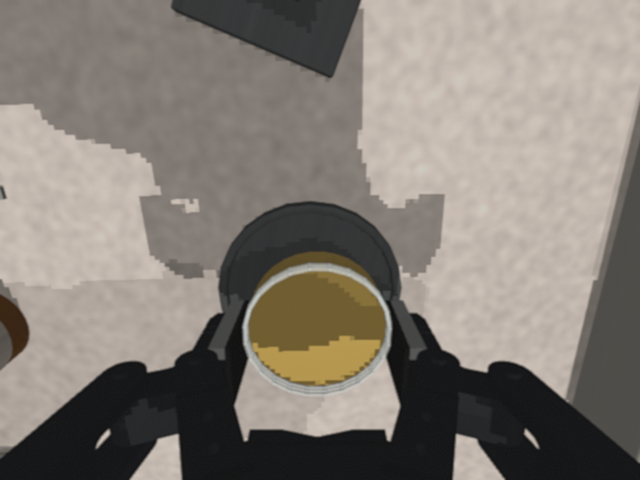

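Request:
move_arm(targets=[[-1, [0.12, -0.03, 0.01], 0], [-1, [0.1, 0, 0], 0], [-1, [0.03, 0, 0], 0], [-1, [0, 0, 0], 0]])

```text
time: 6.78
ee_pos: [650.4, -18.5, 78.2]
tcp_rot: [0.509, 0.502, 0.481, -0.507]
contact_force: [-0.8, -0.1, -0.2]
opening: 0.634
```

```bash
python3 -c "
from h import *
s,R=st([653,-16,75.5],0)"
```

```text
t 6.78 pos [650.4 -18.5  78.2] phi -1.09 down [ 0.023 -0.034 -0.999] open 0.634 F [-0.8 -0.1 -0.2] j [-0.12  0.5  -0.22  0.82 -0.03  1.47]
shift units [ 0.03  0.03 -0.03]
turn units -0.19
```

Request:
move_arm(targets=[[-1, [0.03, 0.02, -0.02], 0], [-1, [0, 0, 0], 0], [0.5, [0, 0, 0], 0], [0.5, [0, 0, 0], 0], [0.6, [0, 0, 0], 0], [0.6, [0, 0, 0], 0], [0.6, [-0.15, 0, 0], 0], [0.6, [-0.3, 0, 0], 0], [0.6, [-0.3, 0, 0], 0], [0.6, [-0.1, 0, 0], 0], [0.6, [0, 0, 0], 0]])

```text
time: 7.7
ee_pos: [649.9, -14.4, 147.9]
tcp_rot: [0.509, 0.502, 0.481, -0.508]
contact_force: [0.5, 0.1, -0.0]
opening: 0.801
```

```bash
python3 -c "
from h import *
s,R=st([490,88,160],0)
p,d=robot.camera('wrist');W=cloud('wrist',d);cv2.imwrite('pics/d2.png',p[:,:,::-1])
for n in ['wide_saucer_in','wide_dish_center']:
  for r in robot.regions_of('wrist',n)[:1]:
    w=W[r['region']];print(n,r['confidence'],r['extent'],np.nanpercentile(w,[3,97],axis=0),cv2.minEnclosingCircle(w[~np.isnan(w[:,0])][:,:2].astype(np.float32)))
"
```

```text
t 7.7 pos [649.9 -14.4 147.9] phi -1.1 down [ 0.022 -0.034 -0.999] open 0.801 F [ 0.5  0.1 -0. ] j [-0.11  0.42 -0.17  0.95 -0.03  1.48]
shift units [-0.24 -2.02 -1.23]
turn units -0.19
wide_saucer_in 0.92 [244.6, 184.7, 388.9, 317.2] [[615.40402102 -53.91241535   2.78799159]
 [692.24790147  24.02742875   8.62557759]] ((654.334228515625, -18.1225643157959), 44.81563186645508)
wide_dish_center 0.95 [265.7, 211.4, 366.4, 309.8] [[628.94060889 -40.99592995   9.83102302]
 [676.92521279   9.37187144  22.10070854]] ((654.593994140625, -20.318744659423828), 32.024009704589844)
```

View pics/d2.png

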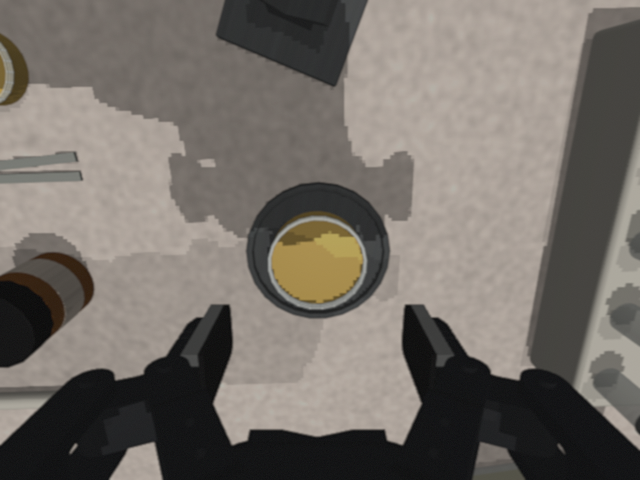

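Request:
move_arm(targets=[[0.6, [0, -0.2, -0.12], -0.19], [0.6, [0, -0.3, -0.19], 0], [0.6, [0, -0.33, -0.2], 0], [0.6, [0, -0.33, -0.2], 0], [0.6, [0, -0.33, -0.2], 0], [0.6, [0, -0.33, -0.2], 0], [0.6, [0.1, -0.25, -0.15], 0], [0.6, [0.1, -0.05, -0.03], 0], [0.6, [0, 0, 0], 0]])

```text
time: 8.6
ee_pos: [464.5, 90.3, 108.7]
tcp_rot: [-0.508, -0.491, -0.491, 0.51]
contact_force: [-0.4, 0.6, 1.1]
opening: 0.801
```

```bash
python3 -c "
from h import *
s,R=st([490,88,100],0); print('grip pt',s['ee_pos']+R[:,0]*60)
p,d=robot.camera('wrist');W=cloud('wrist',d);cv2.imwrite('pics/e1.png',p[:,:,::-1])
m=(abs(W[...,0]-490)<28)&(abs(W[...,1]-88)<28)&(W[...,2]>7)&(W[...,2]<25)
w=W[m];print(len(w),cv2.minEnclosingCircle(w[:,:2].astype(np.float32)),w.mean(0),cv2.minAreaRect(w[:,:2].astype(np.float32)))
"
```

```text
t 8.6 pos [464.5  90.3 108.7] phi -0.15 down [-0.002 -0.035 -0.999] open 0.801 F [-0.4  0.6  1.1] j [ 0.07  0.21 -0.58  0.79 -0.03  1.65]
shift units [0.11 0.32 0.02]
turn units -0.03
grip pt [464.37269782  88.21879707  48.70620567]
4850 ((490.2905578613281, 88.00424194335938), 19.439716339111328) [490.09863907  87.58768806  12.42098487] ((489.952392578125, 87.94821166992188), (37.80950164794922, 37.565406799316406), 83.29688262939453)
```

View pics/e1.png

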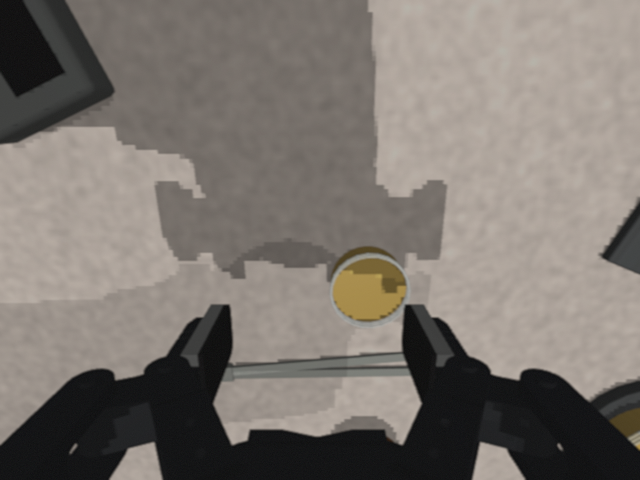

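Request:
move_arm(targets=[[0.6, [0, 0.17, 0], 0], [0.6, [0, 0.15, -0.01], 0], [0.6, [0.1, 0.03, -0.01], 0], [0.6, [0.2, 0, 0], 0], [0.6, [0.1, 0, 0], 0], [0.6, [0, 0, 0], 0]])

```text
time: 9.15
ee_pos: [506.5, 88.7, 80.7]
tcp_rot: [-0.507, -0.494, -0.489, 0.509]
contact_force: [-8.7, 1.7, 19.8]
opening: 0.8
```

```bash
python3 -c "
from h import *
s,R=st([490,90,73],0); print('grip pt',s['ee_pos']+R[:,0]*60)"
```

```text
t 9.15 pos [506.5  88.7  80.7] phi -0.41 down [ 0.004 -0.034 -0.999] open 0.8 F [-8.7  1.7 19.8] j [ 0.06  0.31 -0.52  0.74 -0.03  1.64]
shift units [ 0.1  -0.21 -0.02]
turn units -0.07
grip pt [506.6773738   86.69514392  20.77054021]
```

Request:
move_arm(targets=[[0.6, [-0.2, 0, 0], 0], [0.6, [-0.1, 0, 0], 0], [0.6, [0, -0.18, 0], 0], [0.6, [0, 0, 0], 0], [0.6, [0, 0, 0], 0]])

```text
time: 9.57
ee_pos: [499.5, 88.1, 106.2]
tcp_rot: [-0.508, -0.497, -0.486, 0.509]
contact_force: [0.6, -0.2, -0.3]
opening: 0.798
```

```bash
python3 -c "
from h import *
s,R=st([490,90,100],0); print('grip pt',s['ee_pos']+R[:,0]*60)
p,d=robot.camera('wrist');W=cloud('wrist',d);cv2.imwrite('pics/e2.png',p[:,:,::-1])
m=(abs(W[...,0]-490)<28)&(abs(W[...,1]-88)<28)&(W[...,2]>7)&(W[...,2]<25)
w=W[m];print(len(w),cv2.minEnclosingCircle(w[:,:2].astype(np.float32)),w.mean(0),cv2.minAreaRect(w[:,:2].astype(np.float32)))
"
```

```text
t 9.57 pos [499.5  88.1 106.2] phi -0.63 down [ 0.009 -0.033 -0.999] open 0.798 F [ 0.6 -0.2 -0.3] j [ 0.06  0.26 -0.51  0.79 -0.03  1.64]
shift units [ 0.08 -0.12 -0.02]
turn units -0.11
grip pt [500.08048501  86.10287878  46.25931773]
4985 ((488.7428894042969, 88.10302734375), 19.290292739868164) [488.75350321  87.64567568  11.84337974] ((488.9197692871094, 88.00871276855469), (37.64116287231445, 37.8550910949707), 28.993762969970703)
```

View pics/e2.png

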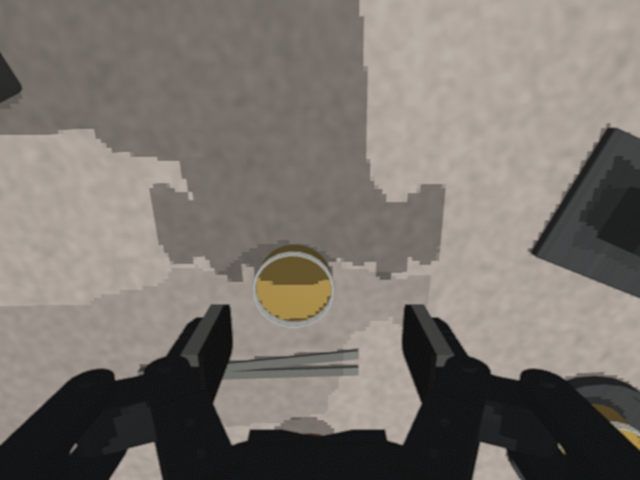

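Request:
move_arm(targets=[[0.6, [0, -0.08, -0.03], 0], [0.6, [0, -0.06, -0.01], 0], [0.6, [0, 0, 0], 0], [0.6, [0, 0, 0], 0]])

```text
time: 9.95
ee_pos: [487.8, 91.5, 104.5]
tcp_rot: [-0.507, -0.496, -0.487, 0.509]
contact_force: [0.5, -0.7, -0.1]
opening: 0.797
```

```bash
python3 -c "
from h import *
s,R=st([488,90.5,73],0); print('grip pt',s['ee_pos']+R[:,0]*60)"
```

```text
t 9.95 pos [487.8  91.5 104.5] phi -0.66 down [ 0.007 -0.033 -0.999] open 0.797 F [ 0.5 -0.7 -0.1] j [ 0.07  0.25 -0.54  0.78 -0.03  1.65]
shift units [ 0.39  0.   -0.  ]
turn units -0.12
grip pt [488.19597851  89.45417651  44.50913138]
```

Request:
move_arm(targets=[[0.6, [0.12, 0, 0], 0], [0.6, [0.15, 0, 0], 0], [0.6, [0.1, 0, 0], 0], [0.6, [0.02, 0, 0], 0], [0.6, [0, 0, 0], 0]])

```text
time: 10.37
ee_pos: [488.1, 90.5, 70.3]
tcp_rot: [-0.507, -0.496, -0.487, 0.509]
contact_force: [1.0, 0.1, -0.2]
opening: 0.8
```

```bash
python3 -c "
from h import *
s,R=st([488,90.5,73],0); print('grip pt',s['ee_pos']+R[:,0]*60)"
```

```text
t 10.37 pos [488.1  90.5  70.3] phi -0.64 down [ 0.008 -0.034 -0.999] open 0.8 F [ 1.   0.1 -0.2] j [ 0.07  0.3  -0.56  0.7  -0.03  1.65]
shift units [-0.03 -0.    0.  ]
turn units -0.11
grip pt [488.55496765  88.51378653  10.33402088]
```

Request:
move_arm(targets=[[0.6, [-0.04, 0, 0], 0], [0.6, [0, 0, 0], 0], [-1, [0, 0, 0], 0], [-1, [0, 0, 0], 0], [-1, [0, 0, 0], 0], [-1, [0, 0, 0], 0], [-1, [0, 0, 0], 0], [-1, [0, 0, 0], 0]])

```text
time: 11.03
ee_pos: [489.4, 90.7, 75.3]
tcp_rot: [-0.508, -0.497, -0.486, 0.508]
contact_force: [1.3, 0.6, -0.1]
opening: 0.431
```

```bash
python3 -c "
from h import *
s,R=st([549,-355,140],0); print('grip pt',s['ee_pos']+R[:,0]*60)"
```

```text
t 11.03 pos [489.4  90.7  75.3] phi -0.64 down [ 0.01  -0.033 -0.999] open 0.431 F [ 1.3  0.6 -0.1] j [ 0.07  0.29 -0.56  0.71 -0.03  1.65]
shift units [-0.61  0.82  5.59]
turn units -0.11
grip pt [490.05739844  88.71360913  15.34458556]
```

Request:
move_arm(targets=[[-1, [-0.15, 0, 0], -0.1], [-1, [-0.3, 0, 0], 0], [-1, [-0.3, 0, 0], 0], [-1, [-0.3, 0.03, 0.2], 0], [-1, [0, 0.05, 0.35], 0], [-1, [0, 0.05, 0.38], 0], [-1, [0, 0.05, 0.38], 0], [-1, [0, 0.05, 0.38], 0], [-1, [0, 0.05, 0.38], 0], [-1, [0, 0.05, 0.38], 0], [-1, [0, 0.05, 0.38], 0], [-1, [0, 0.05, 0.35], 0]])

```text
time: 12.03
ee_pos: [522.9, -166.3, 172.1]
tcp_rot: [0.513, 0.491, 0.492, -0.503]
contact_force: [-0.2, 0.2, -0.3]
opening: 0.424
```

```bash
python3 -c "
from h import *
s,R=st([551.5,-354.5,120],0); print('grip pt',s['ee_pos']+R[:,0]*60)"
```

```text
t 12.03 pos [ 522.9 -166.3  172.1] phi 0.66 down [ 0.01  -0.033 -0.999] open 0.424 F [-0.2  0.2 -0.3] j [-0.42  0.24 -0.37  0.94 -0.03  1.14]
shift units [0.73 0.32 2.33]
turn units 0.11
grip pt [ 523.47812543 -168.27068146  112.17201041]
```

Request:
move_arm(targets=[[-1, [0.05, 0.05, 0.36], 0.1], [-1, [0.1, 0.05, 0.36], 0], [-1, [0.1, 0.05, 0.36], 0], [-1, [0.1, 0.05, 0.36], 0], [-1, [0.1, 0.05, 0.3], 0], [-1, [0.1, 0.03, 0.15], 0], [-1, [0, 0, 0], 0], [-1, [0, 0, 0], 0]])

```text
time: 12.7
ee_pos: [547.0, -333.4, 131.9]
tcp_rot: [0.51, 0.496, 0.486, -0.507]
contact_force: [-0.6, 0.4, 0.2]
opening: 0.429
```

```bash
cat > look.py <<'E'
import sys
from h import *
def look(obj,hold,xy,t,ang,pic):
  s,R=st(t,ang); print('grip pt',s['ee_pos']+R[:,0]*60)
  p,d=robot.camera('wrist');W=cloud('wrist',d);cv2.imwrite(pic,p[:,:,::-1])
  for n in [hold,obj]:
    for r in robot.regions_of('wrist',n)[:2]:
      w=W[r['region']];w=w[~np.isnan(w[:,0])]
      print(n,round(r['confidence'],2),r['extent'],'lo/hi',np.round(np.percentile(w,[2,98],axis=0),1).tolist(),'circ',cv2.minEnclosingCircle(w[:,:2].astype(np.float32)))
  return p,W
E
python3 -c "
from look import *
look('small_dish_center','small_saucer_in',None,[551.5,-354.5,80],0,'pics/e3.png')"
```

```text
t 12.7 pos [ 547.  -333.4  131.9] phi -0.38 down [ 0.013 -0.035 -0.999] open 0.429 F [-0.6  0.4  0.2] j [-0.64  0.42 -0.21  0.91 -0.02  0.94]
shift units [0.66 0.05 0.24]
turn units -0.07
grip pt [ 547.77897438 -335.50723696   71.8982163 ]
small_saucer_in 0.55 [266.5, 243.2, 382.5, 305.8] lo/hi [[520.7, -355.0, 2.1], [580.7, -323.7, 8.9]] circ ((551.9461669921875, -349.92919921875), 34.34013748168945)
small_dish_center 0.92 [268.1, 277.1, 368.7, 375.9] lo/hi [[530.4, -353.8, 58.0], [564.9, -317.5, 73.9]] circ ((549.2640380859375, -364.6133728027344), 48.25753402709961)
```

View pics/e3.png

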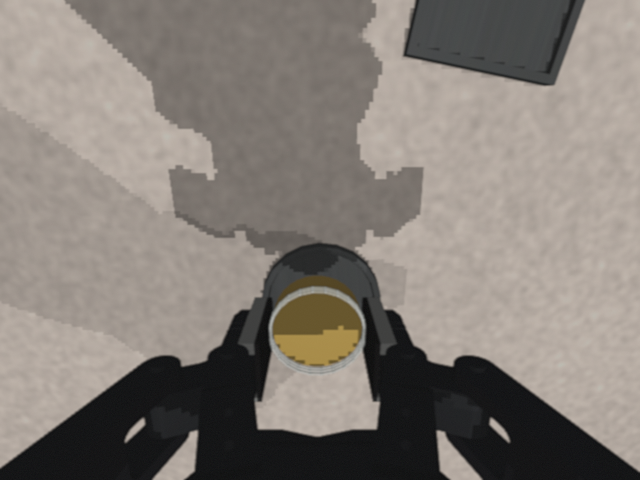

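Request:
move_arm(targets=[[-1, [0.05, 0.03, 0.12], 0], [-1, [0.12, 0.02, 0.1], 0], [-1, [0.15, 0, 0], 0], [-1, [0.1, 0, 0], 0], [-1, [0, 0, 0], 0], [-1, [0, 0, 0], 0]])

```text
time: 13.35
ee_pos: [552.4, -348.5, 97.1]
tcp_rot: [0.512, 0.495, 0.488, -0.505]
contact_force: [1.0, 0.4, -0.6]
opening: 0.429
```

```bash
python3 -c "
from look import *
look('small_dish_center','small_saucer_in',None,[550.5,-355,81],0,'pics/e4.png')"
```

```text
t 13.35 pos [ 552.4 -348.5   97.1] phi 0.02 down [ 0.014 -0.035 -0.999] open 0.429 F [ 1.   0.4 -0.6] j [-0.66  0.48 -0.21  0.85 -0.02  0.92]
shift units [ 0.2  -0.03  0.07]
turn units 0.0
grip pt [ 553.26800978 -350.64818031   37.15623257]
small_saucer_in 0.71 [240.0, 234.9, 382.7, 364.5] lo/hi [[520.0, -355.4, 2.0], [580.0, -324.0, 8.9]] circ ((549.4010620117188, -359.0622863769531), 36.372047424316406)
small_dish_center 0.85 [268.6, 274.4, 364.8, 377.6] lo/hi [[536.1, -369.1, 22.4], [570.3, -332.8, 39.1]] circ ((552.97607421875, -366.4197082519531), 34.64743423461914)
```

View pics/e4.png

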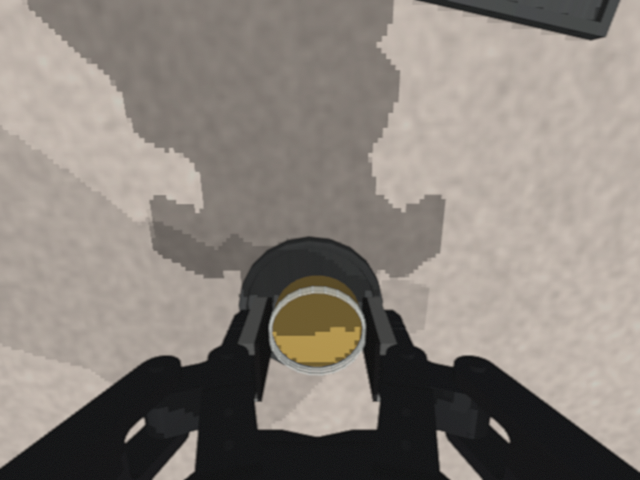

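Request:
move_arm(targets=[[-1, [0.05, -0.03, 0.05], 0], [-1, [0.08, -0.01, 0.03], 0], [-1, [0.04, 0, 0], 0], [-1, [0, 0, 0], 0], [-1, [0, 0, 0], 0]])

```text
time: 13.92
ee_pos: [550.1, -357.0, 84.7]
tcp_rot: [0.514, 0.495, 0.486, -0.505]
contact_force: [0.3, -0.3, 0.7]
opening: 0.43
```

```bash
python3 -c "
from look import *
st([550,-355,81],0)"
```

```text
t 13.92 pos [ 550.1 -357.    84.7] phi 0.02 down [ 0.017 -0.038 -0.999] open 0.43 F [ 0.3 -0.3  0.7] j [-0.67  0.49 -0.21  0.83 -0.02  0.9 ]
shift units [ 0.05 -0.   -0.03]
turn units 0.0
```

Request:
move_arm(targets=[[-1, [0.04, 0, -0.02], 0], [-1, [0.01, 0, 0], 0], [-1, [0, 0, 0], 0], [0.2, [0, 0, 0], 0], [0.2, [0, 0, 0], 0], [0.3, [0, 0, 0], 0], [0.3, [0, 0, 0], 0], [0.3, [-0.15, 0, 0], 0], [0.3, [-0.3, 0, 0], 0], [0.3, [-0.3, 0, 0], 0], [0.3, [-0.2, 0, 0], 0], [0.3, [0, 0, 0], 0]])

```text
time: 14.92
ee_pos: [548.2, -351.6, 160.8]
tcp_rot: [0.513, 0.495, 0.487, -0.505]
contact_force: [-0.3, -1.2, 0.4]
opening: 0.646
```

```bash
python3 -c "
from look import *
look('small_dish_center','small_saucer_in',None,[496,-30,160],0,'pics/e5.png')"
```

```text
t 14.92 pos [ 548.2 -351.6  160.8] phi 0.04 down [ 0.015 -0.036 -0.999] open 0.646 F [-0.3 -1.2  0.4] j [-0.66  0.41 -0.16  0.97 -0.02  0.91]
shift units [-0.14 -0.65 -4.02]
turn units 0.01
grip pt [ 549.10518528 -353.71585303  100.88471083]
small_saucer_in 0.86 [263.5, 200.6, 373.3, 302.2] lo/hi [[519.8, -387.7, 1.9], [581.4, -324.8, 8.0]] circ ((551.31005859375, -358.60028076171875), 35.56721115112305)
small_dish_center 0.87 [286.8, 227.0, 352.8, 294.8] lo/hi [[534.0, -375.7, 6.3], [567.9, -340.2, 19.5]] circ ((550.6749877929688, -360.4139099121094), 21.422060012817383)
```

View pics/e5.png

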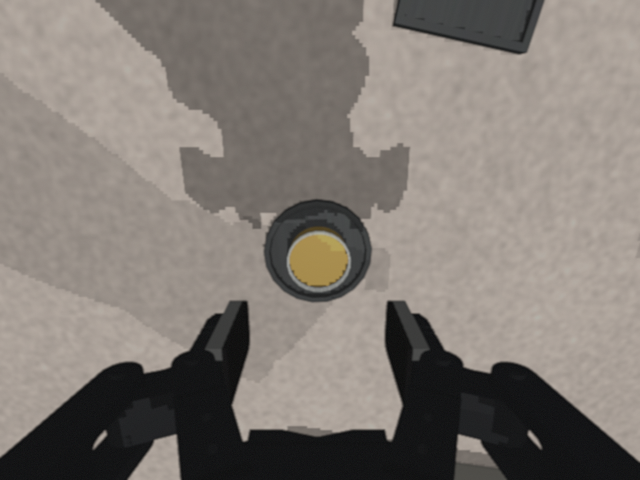

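Request:
move_arm(targets=[[0.6, [0, -0.03, -0.2], 0], [0.6, [0, -0.05, -0.35], 0], [0.6, [0, -0.06, -0.38], 0], [0.6, [0, -0.06, -0.38], 0], [0.6, [0, -0.06, -0.38], 0], [0.6, [0, -0.06, -0.38], 0], [0.6, [0, -0.06, -0.38], 0], [0.6, [0, -0.06, -0.38], 0], [0.6, [0, -0.06, -0.35], 0], [0.6, [0, -0.05, -0.3], 0], [0.6, [0, -0.03, -0.15], 0], [0.6, [0, 0, 0], 0]])

```text
time: 16.07
ee_pos: [485.2, -45.8, 127.8]
tcp_rot: [-0.499, -0.491, -0.499, 0.511]
contact_force: [0.1, -0.6, -0.2]
opening: 0.8
```

```bash
python3 -c "
from look import *
p,W=look('jar_center','tweezers',None,[496,-30,130],0,'pics/f1.png')
m=(abs(W[...,0]-496)<35)&(abs(W[...,1]+32)<35)&(W[...,2]>48)&(W[...,2]<62)
w=W[m];print(len(w),cv2.minEnclosingCircle(w[:,:2].astype(np.float32)),w.mean(0),cv2.minAreaRect(w[:,:2].astype(np.float32)))
"
```

```text
t 16.07 pos [485.2 -45.8 127.8] phi -0.29 down [-0.02  -0.021 -1.   ] open 0.8 F [ 0.1 -0.6 -0.2] j [-0.22  0.21 -0.52  0.85 -0.02  1.36]
shift units [-0.03  0.13 -0.2 ]
turn units -0.05
grip pt [483.93804353 -47.01958289  67.78130208]Traceback (most recent call last):
  File "<string>", line 3, in <module>
    p,W=look('jar_center','tweezers',None,[496,-30,130],0,'pics/f1.png')
        ~~~~^^^^^^^^^^^^^^^^^^^^^^^^^^^^^^^^^^^^^^^^^^^^^^^^^^^^^^^^^^^^
  File "look.py", line 7, in look
    for r in robot.regions_of('wrist',n)[:2]:
             ~~~~~~~~~~~~~~~~^^^^^^^^^^^
ValueError: it knows: cradle_seat, end_vial_center, jar_center, next_vial_center, small_dish_center, small_saucer_in, square_tray_in, track_seat, wide_dish_center, wide_saucer_in
```

View pics/f1.png

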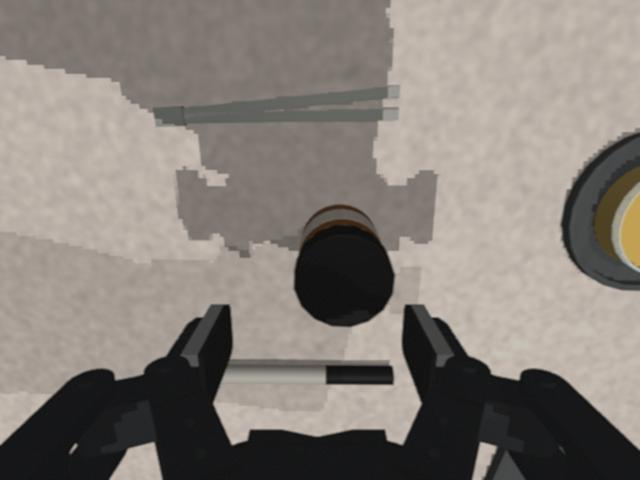

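```bash
python3 -c "
from look import *
p,W=look('jar_center','square_tray_in',None,[496,-30,130],0,'pics/f1.png')
m=(abs(W[...,0]-496)<35)&(abs(W[...,1]+32)<35)&(W[...,2]>48)&(W[...,2]<62)
w=W[m];print(len(w),cv2.minEnclosingCircle(w[:,:2].astype(np.float32)),w.mean(0),cv2.minAreaRect(w[:,:2].astype(np.float32)))
"
```

```text
t 16.12 pos [485.2 -46.6 127.6] phi -0.32 down [-0.021 -0.021 -1.   ] open 0.797 F [ 0.3  0.  -0. ] j [-0.22  0.21 -0.52  0.85 -0.03  1.36]
shift units [-0.04  0.13 -0.21]
turn units -0.06
grip pt [483.97749791 -47.85711895  67.67441469]
square_tray_in 0.57 [486.2, 447.1, 525.0, 480.0] lo/hi [[596.6, -201.1, 1.2], [617.7, -171.2, 10.2]] circ ((580.3974609375, -129.7917022705078), 81.33817291259766)
jar_center 0.93 [293.8, 202.2, 393.9, 328.4] lo/hi [[477.4, -51.5, 4.8], [514.3, -13.0, 56.9]] circ ((496.8921203613281, -49.918373107910156), 37.476783752441406)
7872 ((499.56707763671875, -37.31401062011719), 26.156089782714844) [496.05351974 -31.75860004  55.5550807 ] ((497.5880126953125, -33.49253845214844), (43.749454498291016, 41.920166015625), 0.3400285542011261)
```

Request:
move_arm(targets=[[0.6, [0, 0.08, -0.1], 0], [0.6, [0, 0.07, -0.09], 0], [0.6, [0, 0, 0], 0], [0.6, [0, 0, 0], 0]])

```text
time: 16.6
ee_pos: [503.4, -35.9, 128.8]
tcp_rot: [-0.499, -0.494, -0.494, 0.513]
contact_force: [0.1, 0.2, 0.1]
opening: 0.796
```

```bash
python3 -c "
from look import *
st([497.4,-31,95],0)"
```

```text
t 16.6 pos [503.4 -35.9 128.8] phi -0.82 down [-0.014 -0.024 -1.   ] open 0.796 F [0.1 0.2 0.1] j [-0.19  0.23 -0.49  0.86 -0.03  1.4 ]
shift units [ 0.42 -0.07 -0.07]
turn units -0.14
```

Request:
move_arm(targets=[[0.6, [0, -0.05, -0.06], -0.1], [0.6, [0, 0, 0], 0], [0.6, [0.1, 0, 0], 0], [0.6, [0.15, 0, 0], 0], [0.6, [0.1, 0, 0], 0], [0.6, [0, 0, 0], 0]])

```text
time: 17.1
ee_pos: [499.6, -31.8, 99.5]
tcp_rot: [-0.502, -0.492, -0.496, 0.51]
contact_force: [-0.4, 0.5, 0.0]
opening: 0.799
```

```bash
python3 -c "
from look import *
st([497.4,-31,95],0)"
```

```text
t 17.1 pos [499.6 -31.8  99.5] phi -0.22 down [-0.011 -0.025 -1.   ] open 0.799 F [-0.4  0.5  0. ] j [-0.18  0.27 -0.52  0.79 -0.03  1.39]
shift units [ 0.06 -0.03 -0.01]
turn units -0.04
```

Close on the jar.

Request:
move_arm(targets=[[0.6, [0.05, -0.02, -0.01], 0], [0.6, [0, 0, 0], 0], [-1, [0, 0, 0], 0], [-1, [0, 0, 0], 0], [-1, [0, 0, 0], 0], [-1, [0, 0, 0], 0], [-1, [0, 0, 0], 0], [-1, [0, 0, 0], 0], [-1, [0, 0, 0], 0]], grip_force=40)

```text
time: 17.85
ee_pos: [497.3, -31.1, 95.1]
tcp_rot: [-0.502, -0.492, -0.496, 0.51]
contact_force: [0.8, -0.2, -2.6]
opening: 0.482
```

```bash
python3 -c "
from look import *
st([632,-202,120],0)"
```

```text
t 17.85 pos [497.3 -31.1  95.1] phi -0.23 down [-0.012 -0.024 -1.   ] open 0.482 F [ 0.8 -0.2 -2.6] j [-0.18  0.27 -0.53  0.78 -0.03  1.39]
shift units [-0.28  1.69  2.14]
turn units -0.04
```

Request:
move_arm(targets=[[-1, [-0.15, 0, 0], 0], [-1, [-0.3, 0, 0], 0], [-1, [-0.25, 0.08, 0.1], 0], [-1, [-0.05, 0.16, 0.2], 0], [-1, [0, 0.2, 0.25], 0], [-1, [0, 0.2, 0.25], 0], [-1, [0, 0.2, 0.25], 0], [-1, [0, 0.2, 0.25], 0], [-1, [0, 0.2, 0.25], 0], [-1, [0, 0.15, 0.2], 0], [-1, [0, 0.08, 0.1], 0], [-1, [0, 0, 0], 0]])

```text
time: 18.85
ee_pos: [616.7, -183.1, 156.8]
tcp_rot: [-0.501, -0.49, -0.498, 0.51]
contact_force: [-0.3, -0.5, -1.4]
opening: 0.48
```

```bash
python3 -c "
from look import *
st([633,-201,115],0)"
```

```text
t 18.85 pos [ 616.7 -183.1  156.8] phi -0.04 down [-0.018 -0.023 -1.   ] open 0.48 F [-0.3 -0.5 -1.4] j [-0.38  0.42 -0.15  1.01 -0.03  1.19]
shift units [0.52 0.21 0.21]
turn units -0.01
```

Request:
move_arm(targets=[[-1, [0, 0.1, 0.1], 0], [-1, [0.1, 0.08, 0.1], 0], [-1, [0.15, 0, 0], 0], [-1, [0.15, 0, 0], 0], [-1, [0.05, 0, 0], 0], [-1, [0, 0, 0], 0], [-1, [0, 0, 0], 0]])

```text
time: 19.43
ee_pos: [625.0, -195.2, 113.7]
tcp_rot: [-0.498, -0.488, -0.503, 0.511]
contact_force: [0.2, 0.3, -0.8]
opening: 0.481
```

```bash
python3 -c "
from look import *
p,W=look('jar_center','square_tray_in',None,[633,-201,100.5],0,'pics/f2.png')
m=(abs(W[...,0]-632)<50)&(abs(W[...,1]+202)<50)&(W[...,2]>2.5)&(W[...,2]<12)&(p.max(2)<90)
w=W[m];print(len(w),cv2.minAreaRect(w[:,:2].astype(np.float32)))
"
```

```text
t 19.43 pos [ 625.  -195.2  113.7] phi 0.1 down [-0.029 -0.017 -0.999] open 0.481 F [ 0.2  0.3 -0.8] j [-0.39  0.49 -0.15  0.95 -0.03  1.18]
shift units [0.16 0.1  0.07]
turn units 0.02
grip pt [ 623.28665085 -196.17857889   53.7004748 ]
square_tray_in 0.67 [265.8, 208.4, 423.8, 315.3] lo/hi [[599.1, -206.9, 2.0], [670.8, -162.1, 9.2]] circ ((634.8051147460938, -189.02523803710938), 42.503665924072266)
jar_center 0.82 [252.7, 250.7, 378.8, 414.9] lo/hi [[605.0, -213.4, 24.1], [642.0, -175.2, 75.7]] circ ((620.69140625, -229.8028564453125), 55.4603385925293)
jar_center 0.28 [264.1, 208.9, 426.1, 312.6] lo/hi [[599.0, -207.3, 2.5], [670.7, -162.0, 9.2]] circ ((634.8707885742188, -189.4445343017578), 42.93093490600586)
7629 ((634.215576171875, -191.2050323486328), (51.43936538696289, 72.1102294921875), 79.27288055419922)
```

View pics/f2.png

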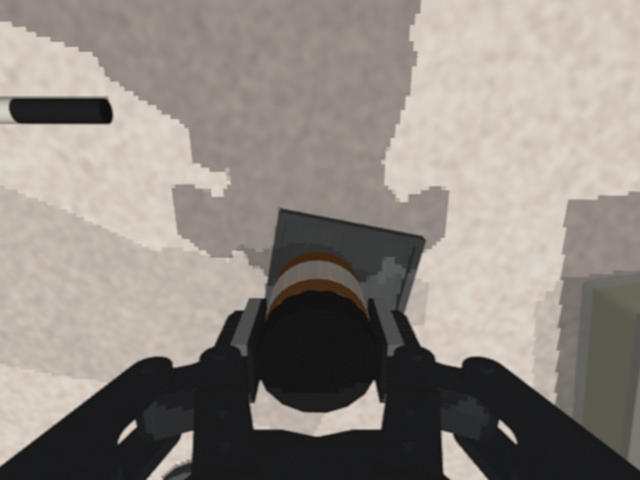

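Request:
move_arm(targets=[[-1, [0, 0.06, 0.05], 0], [-1, [0.04, 0.04, 0.04], 0], [-1, [0.06, 0, 0], 0], [-1, [0, 0, 0], 0], [-1, [0, 0, 0], 0]])

```text
time: 20.0
ee_pos: [636.8, -204.6, 108.8]
tcp_rot: [-0.5, -0.489, -0.501, 0.51]
contact_force: [0.4, -0.7, -1.5]
opening: 0.482
```

```bash
python3 -c "
from look import *
st([634,-202,100.5],0)"
```

```text
t 20.0 pos [ 636.8 -204.6  108.8] phi 0.1 down [-0.021 -0.02  -1.   ] open 0.482 F [ 0.4 -0.7 -1.5] j [-0.4   0.51 -0.13  0.95 -0.03  1.17]
shift units [ 0.1  -0.03 -0.03]
turn units 0.02
```

Request:
move_arm(targets=[[-1, [0.05, -0.02, -0.02], 0], [-1, [0.04, 0, 0], 0], [-1, [0, 0, 0], 0], [-1, [0, 0, 0], 0]])

```text
time: 20.33
ee_pos: [634.6, -203.0, 100.7]
tcp_rot: [-0.5, -0.489, -0.501, 0.51]
contact_force: [0.6, 0.0, -1.2]
opening: 0.482
```

```bash
python3 -c "
from look import *
st([634,-202,100],0)"
```

```text
t 20.33 pos [ 634.6 -203.   100.7] phi 0.09 down [-0.021 -0.02  -1.   ] open 0.482 F [ 0.6  0.  -1.2] j [-0.4   0.51 -0.14  0.93 -0.03  1.17]
shift units [ 0.01 -0.01 -0.01]
turn units 0.02
```

Release and back up straight.

Request:
move_arm(targets=[[-1, [0.01, 0, 0], 0], [0.1, [0, 0, 0], 0], [0.3, [0, 0, 0], 0], [0.4, [0, 0, 0], 0], [0.4, [0, 0, 0], 0], [0.4, [-0.15, 0, 0], 0], [0.4, [-0.3, 0, 0], 0], [0.4, [-0.3, 0, 0], 0], [0.4, [-0.3, 0, 0], 0], [0.4, [-0.15, 0, 0], 0], [0.4, [0, 0, 0], 0]])

```text
time: 21.25
ee_pos: [636.6, -200.8, 203.9]
tcp_rot: [-0.5, -0.489, -0.501, 0.51]
contact_force: [0.9, -0.5, 0.9]
opening: 0.701
```

```bash
python3 -c "
from look import *
p,W=look('jar_center','square_tray_in',None,[648,60,200],67,'pics/f3.png')
m=(abs(W[...,0]-632)<50)&(abs(W[...,1]+202)<50)&(W[...,2]>2.5)&(W[...,2]<12)&(p.max(2)<90)
w=W[m];print(len(w),cv2.minAreaRect(w[:,:2].astype(np.float32)))
m=(abs(W[...,0]-632)<50)&(abs(W[...,1]+202)<50)&(W[...,2]>54)&(W[...,2]<66)
w=W[m];print(len(w),w.mean(0),cv2.minAreaRect(w[:,:2].astype(np.float32)))
"
```

```text
t 21.25 pos [ 636.6 -200.8  203.9] phi 0.09 down [-0.021 -0.02  -1.   ] open 0.701 F [ 0.9 -0.5  0.9] j [-0.39  0.42 -0.04  1.12 -0.03  1.18]
shift units [-0.02  0.15 -3.26]
turn units -11.68
grip pt [ 635.31068068 -202.00122387  143.88741537]
square_tray_in 0.67 [260.6, 168.8, 376.7, 285.0] lo/hi [[595.2, -236.5, 2.2], [670.0, -163.2, 8.6]] circ ((632.536376953125, -201.263427734375), 50.128211975097656)
jar_center 0.64 [282.4, 202.6, 346.5, 289.7] lo/hi [[614.2, -221.2, 9.3], [650.9, -183.3, 59.8]] circ ((632.3743286132812, -203.68116760253906), 21.110618591308594)
5195 ((632.5637817382812, -201.9807891845703), (72.26761627197266, 71.21866607666016), 79.19617462158203)
3554 [ 632.38734217 -202.65356424   58.5130927 ] ((632.343505859375, -203.56759643554688), (41.66211700439453, 40.66049575805664), 89.90276336669922)
```

View pics/f3.png

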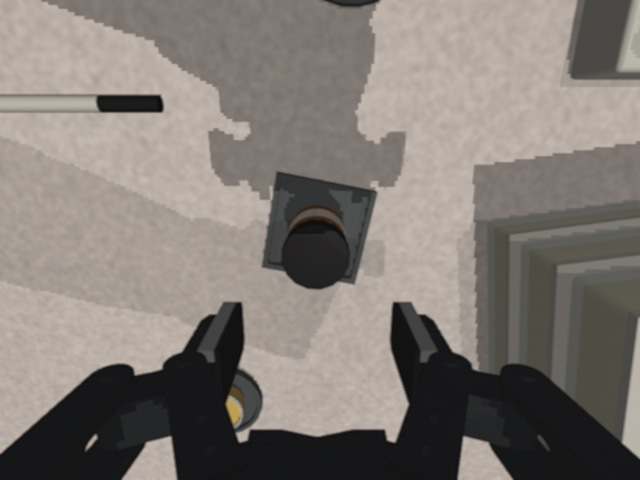

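Request:
move_arm(targets=[[0.8, [0, -0.06, -0.2], 0], [0.8, [0, -0.1, -0.3], 0], [0.8, [0, -0.12, -0.36], 0], [0.8, [0, -0.12, -0.36], 0], [0.8, [0, -0.12, -0.36], 0], [0.8, [0, -0.12, -0.36], 0], [0.8, [0, -0.12, -0.36], 0], [0.8, [0, -0.12, -0.36], 0], [0.8, [0, -0.12, -0.36], 0], [0.8, [0, -0.12, -0.36], 0], [0.8, [0, -0.12, -0.36], 0], [0.8, [0, -0.06, -0.2], 0]])

```text
time: 22.4
ee_pos: [509.2, 130.9, 178.4]
tcp_rot: [-0.486, -0.482, -0.511, 0.52]
contact_force: [0.5, -0.3, 0.1]
opening: 0.904
```

```bash
python3 -c "
from look import *
st([430,364,190],90)"
```

```text
t 22.4 pos [509.2 130.9 178.4] phi -0.32 down [-0.064 -0.012 -0.998] open 0.904 F [ 0.5 -0.3  0.1] j [ 0.13  0.24 -0.36  1.04 -0.    1.71]
shift units [-0.12 -1.01 -2.91]
turn units 15.65
```

Request:
move_arm(targets=[[0.8, [0, 0, 0], -1], [0.8, [0, 0, 0], -1], [0.8, [0, 0, 0], -1], [0.8, [0, 0, 0], -1], [0.8, [0, 0, 0], -1], [0.8, [0, 0, 0], -1], [0.8, [0, 0, 0], -1], [0.8, [0, 0, 0], -1], [0.8, [0, 0, 0], -1], [0.8, [0, 0, 0], -1], [0.8, [0, 0, 0], -1], [0.8, [0, 0, 0], -1]])

```text
time: 23.4
ee_pos: [481.5, 140.1, 158.3]
tcp_rot: [0.66, 0.095, 0.736, -0.118]
contact_force: [-1.3, -0.2, 0.3]
opening: 0.898
```

Request:
move_arm(targets=[[0.8, [0, 0, 0], -1], [0.8, [0, 0, 0], -1], [0.8, [0, 0, 0], -1], [0.8, [0, 0, 0], 0]])

```text
time: 23.73
ee_pos: [473.3, 140.9, 152.0]
tcp_rot: [0.661, -0.011, 0.751, -0.0]
contact_force: [0.1, -0.4, -1.0]
opening: 0.896
```

```bash
python3 -c "
from look import *
st([430,364,190],90)"
```

```text
t 23.73 pos [473.3 140.9 152. ] phi 90.96 down [-0.127 -0.017 -0.992] open 0.896 F [ 0.1 -0.4 -1. ] j [ 0.16  0.25 -0.41  1.03  0.    0.14]
shift units [-0.45  2.79 -0.56]
turn units 0.17
```

Request:
move_arm(targets=[[0.8, [0, 0, 0], 0], [0.8, [0, 0, 0], 0], [0.8, [0, 0, 0], 0], [0.8, [0, 0, 0], 0]])

```text
time: 24.07
ee_pos: [469.4, 141.3, 149.0]
tcp_rot: [0.658, -0.009, 0.753, -0.003]
contact_force: [0.8, 1.0, -0.0]
opening: 0.902
```

```bash
python3 -c "
from look import *
print(st([430,364,190],90)[0])"
```

```text
t 24.07 pos [469.4 141.3 149. ] phi 90.6 down [-0.134 -0.018 -0.991] open 0.902 F [ 0.8  1.  -0. ] j [ 0.16  0.25 -0.42  1.03  0.    0.15]
shift units [-0.49  2.78 -0.53]
turn units 0.1
{'time': 24.0667, 'joints': array([ 0.15885212,  0.2517395 , -0.42005202,  1.03451993,  0.00349676,
        0.14932867]), 'joint_velocities': array([ 0.00350547,  0.00213576, -0.00621266, -0.00265733, -0.00099696,
        0.01483939]), 'joint_torque': array([ 1.80477079e-02, -3.73073459e+01,  2.36096156e+01,  9.28376913e-01,
        1.13506117e-02, -4.15638409e-03]), 'ee_pos': array([469.38360948, 141.29272656, 149.02033791]), 'tcp_rot': array([ 0.65797836, -0.0094047 ,  0.7529727 , -0.00285349]), 'contact_force': array([ 0.80050184,  0.95221432, -0.0178225 ]), 'wrist_torque': array([ 0.0150163 , -0.08210284, -0.02818411]), 'opening': 0.9022791266471584}
```

Request:
move_arm(targets=[[0.8, [-0.1, 0, 0], 0], [0.8, [-0.2, 0, 0], 0], [0.8, [-0.2, 0, 0], 0], [0.8, [-0.1, 0, 0], 0], [0.8, [0, 0, 0], 0]])

```text
time: 24.48
ee_pos: [475.5, 142.1, 199.2]
tcp_rot: [0.657, -0.008, 0.754, -0.004]
contact_force: [0.4, 0.5, -0.7]
opening: 0.901
```

```bash
python3 -c "
from look import *
print(st([430,364,190],90)[0])"
```

```text
t 24.48 pos [475.5 142.1 199.2] phi 90.42 down [-0.136 -0.018 -0.991] open 0.901 F [ 0.4  0.5 -0.7] j [ 0.16  0.21 -0.35  1.15  0.    0.15]
shift units [ 0.14  2.78 -0.53]
turn units 0.07
{'time': 24.4833, 'joints': array([ 0.15849491,  0.20870712, -0.35344784,  1.14634556,  0.00355289,
        0.1520767 ]), 'joint_velocities': array([-0.00103464, -0.00453192,  0.00532886, -0.00478864, -0.00055691,
        0.0066056 ]), 'joint_torque': array([ 6.67011458e-02, -3.66207755e+01,  2.49682456e+01,  1.22450385e+00,
        1.03852749e-02, -1.94552071e-03]), 'ee_pos': array([475.45515218, 142.09986113, 199.21989415]), 'tcp_rot': array([ 0.6571712 , -0.0084632 ,  0.75368263, -0.00410845]), 'contact_force': array([ 0.37568774,  0.49320247, -0.69005853]), 'wrist_torque': array([ 0.03048405, -0.19349551,  0.01556615]), 'opening': 0.9013257345450594}
```

Request:
move_arm(targets=[[0.8, [0, 0.15, -0.02], 0], [0.8, [0, 0.28, -0.04], 0], [0.8, [0, 0.3, -0.05], 0], [0.8, [0, 0.3, -0.05], 0], [0.8, [0, 0.3, -0.05], 0], [0.8, [0, 0.3, -0.05], 0], [0.8, [0, 0.3, -0.05], 0], [0.8, [0, 0.3, -0.04], 0], [0.8, [0, 0.2, 0], 0], [0.8, [0, 0.1, 0], 0], [0.8, [0, 0, 0], 0], [0.8, [0, 0, 0], 0]])

```text
time: 25.48
ee_pos: [440.2, 359.1, 193.9]
tcp_rot: [0.655, -0.007, 0.756, -0.006]
contact_force: [-0.6, -1.1, 0.3]
opening: 0.902
```

```bash
python3 -c "
from look import *
p,W=look('end_vial_center','track_seat',None,[447,365,160],90,'pics/g1.png')
np.savez('g1.npz',p=p,W=W)
"
```

```text
t 25.48 pos [440.2 359.1 193.9] phi 90.21 down [-0.142 -0.018 -0.99 ] open 0.902 F [-0.6 -1.1  0.3] j [ 0.55  0.33 -0.21  1.17  0.06  0.54]
shift units [0.41 0.08 0.14]
turn units 0.04
grip pt [431.65550953 358.01666304 134.53000352]
track_seat 0.69 [276.4, 257.2, 392.4, 439.1] lo/hi [[423.7, 332.4, 4.4], [522.1, 398.8, 86.2]] circ ((486.08154296875, 372.3199462890625), 69.89335632324219)
end_vial_center 0.82 [288.6, 277.0, 381.0, 324.6] lo/hi [[425.6, 342.3, 69.9], [449.2, 389.9, 84.2]] circ ((448.2784118652344, 370.4790344238281), 34.34068298339844)
```

View pics/g1.png

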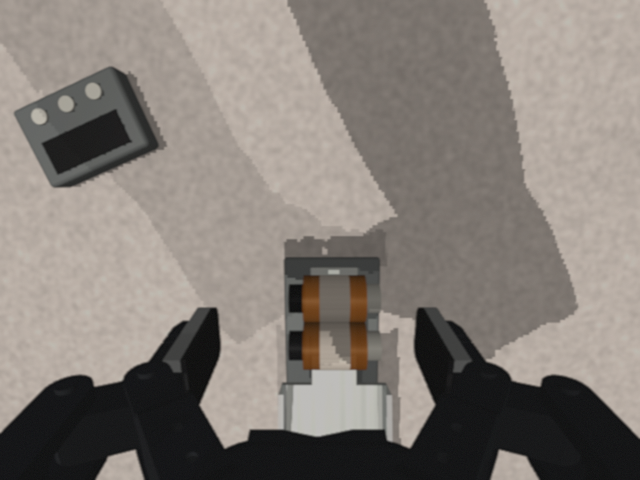

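```bash
python3 - <<'E'
from h import *
from scipy.optimize import least_squares
for f in ['g1.npz','top.npz']:
  W=np.load(f)['W']
  for x0,z0 in [(438,70),(464,75)]:
    c=np.array([x0,366,z0,0.0])
    for it in range(6):
      dx=W[...,0]-c[0]-c[3]*(W[...,1]-366)
      r=np.hypot(dx,W[...,2]-c[2])
      m=(abs(W[...,1]-366)<15)&(abs(r-13)<3.5)&(W[...,2]>c[2]+1)
      w=W[m]
      f_=lambda q:np.hypot((w[:,0]-q[0]-q[3]*(w[:,1]-366)),w[:,2]-q[2])-13
      c_=least_squares(lambda q:f_([q[0],366,q[1],q[2]]),[c[0],c[2],c[3]],loss='soft_l1').x
      c=np.array([c_[0],366,c_[1],c_[2]])
    print(f,len(w),'center x,z',c[[0,2]].round(1),'slope',c[3].round(3),'rms',np.std(f_(c)))
E
```

```text
g1.npz 2933 center x,z [438.8  70.7] slope -0.009 rms 0.8182639269880502
g1.npz 2713 center x,z [463.9  75.7] slope -0.014 rms 0.7191397647554846
top.npz 259 center x,z [437.7  70.6] slope -0.017 rms 1.1460294655964667
top.npz 268 center x,z [463.   75.8] slope -0.02 rms 1.1644332538025326
```

```bash
python3 -c "
from look import *
st([444.5,367,150],90.8)"
```

```text
t 25.63 pos [440.7 358.  194.2] phi 90.1 down [-0.142 -0.018 -0.99 ] open 0.899 F [ 0.3  0.4 -0.6] j [ 0.55  0.33 -0.21  1.17  0.06  0.54]
shift units [0.54 0.12 0.13]
turn units -0.12
```

Request:
move_arm(targets=[[0.8, [0.08, 0.05, 0.05], -0.12], [0.8, [0.15, 0.06, 0.06], 0], [0.8, [0.18, 0, 0.02], 0], [0.8, [0.1, 0, 0], 0], [0.8, [0, 0, 0], 0], [0.8, [0, 0, 0], 0]])

```text
time: 26.13
ee_pos: [447.5, 363.8, 148.1]
tcp_rot: [0.655, -0.009, 0.755, -0.003]
contact_force: [-0.4, -1.5, 0.5]
opening: 0.903
```

```bash
python3 -c "
from look import *
st([444.5,367,121.5],90.8)"
```

```text
t 26.13 pos [447.5 363.8 148.1] phi 90.5 down [-0.141 -0.017 -0.99 ] open 0.903 F [-0.4 -1.5  0.5] j [ 0.55  0.38 -0.23  1.08  0.06  0.54]
shift units [0.33 0.05 0.01]
turn units -0.05
```

Request:
move_arm(targets=[[0.8, [0.1, 0.03, 0], -0.05], [0.8, [0.12, 0.02, 0], 0], [0.8, [0.08, 0, 0], 0], [0.8, [0, 0, 0], 0], [0.8, [0, 0, 0], 0]])

```text
time: 26.55
ee_pos: [444.1, 367.8, 122.0]
tcp_rot: [0.655, -0.01, 0.755, -0.001]
contact_force: [0.7, 0.3, 0.2]
opening: 0.902
```

```bash
python3 -c "
from look import *
st([444.5,367,121.5],90.8)
p,d=robot.camera('wrist');cv2.imwrite('pics/g2.png',p[:,:,::-1])"
```

```text
t 26.55 pos [444.1 367.8 122. ] phi 90.78 down [-0.141 -0.017 -0.99 ] open 0.902 F [0.7 0.3 0.2] j [ 0.56  0.41 -0.26  1.03  0.06  0.54]
shift units [ 0.01 -0.01  0.01]
turn units -0.0
```

View pics/g2.png

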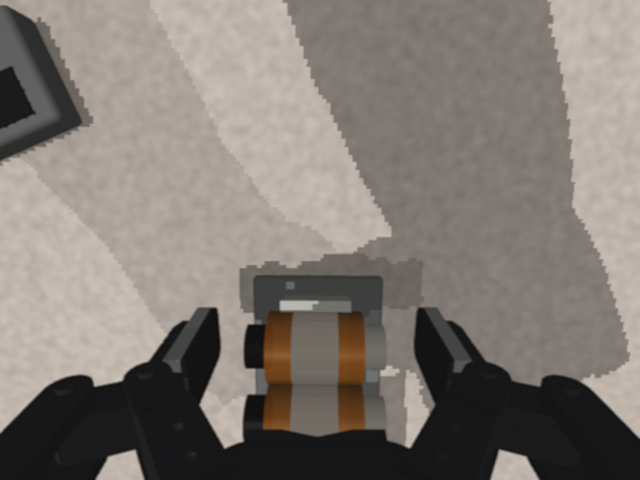

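Request:
move_arm(targets=[[-1, [0, 0, 0], 0], [-1, [0, 0, 0], 0], [-1, [0, 0, 0], 0], [-1, [0, 0, 0], 0], [-1, [0, 0, 0], 0], [-1, [0, 0, 0], 0], [-1, [0, 0, 0], 0], [-1, [0, 0, 0], 0]], grip_force=40)

```text
time: 27.27
ee_pos: [445.1, 368.4, 124.0]
tcp_rot: [0.656, -0.01, 0.754, -0.001]
contact_force: [0.8, 0.1, -0.9]
opening: 0.577
```

```bash
python3 -c "
from look import *
st([444.5,367,171.5],90.8)
p,d=robot.camera('wrist');cv2.imwrite('pics/g3.png',p[:,:,::-1])"
```

```text
t 27.27 pos [445.1 368.4 124. ] phi 90.79 down [-0.138 -0.015 -0.99 ] open 0.577 F [ 0.8  0.1 -0.9] j [ 0.56  0.41 -0.26  1.03  0.06  0.54]
shift units [-0.59 -0.02 -0.09]
turn units -0.0
```

View pics/g3.png

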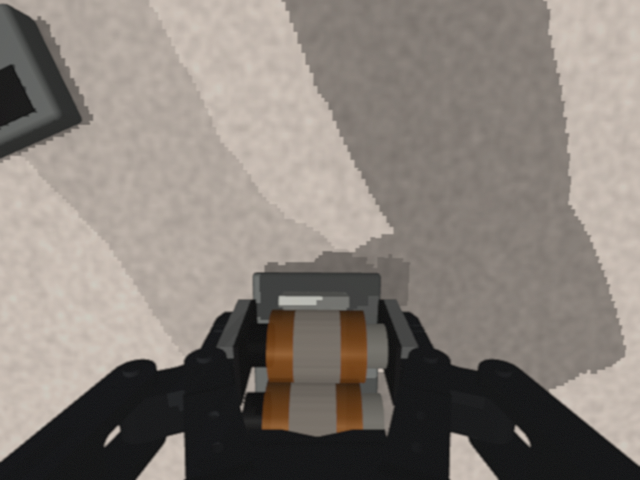

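Request:
move_arm(targets=[[-1, [-0.05, 0, -0.01], 0], [-1, [-0.08, 0, -0.01], 0], [-1, [-0.1, 0, -0.014], 0], [-1, [-0.1, 0, -0.014], 0], [-1, [-0.15, 0, -0.02], 0], [-1, [-0.15, 0, -0.02], 0], [-1, [-0.15, 0, -0.02], 0], [-1, [-0.1, 0, 0], 0], [-1, [0, 0, 0], 0]])

```text
time: 28.07
ee_pos: [446.7, 369.7, 203.2]
tcp_rot: [0.657, -0.009, 0.754, -0.0]
contact_force: [-0.1, 1.3, 0.1]
opening: 0.574
```

```bash
python3 -c "
from look import *
st([648,115,170],67)
p,d=robot.camera('wrist');cv2.imwrite('pics/g4.png',p[:,:,::-1])
p,d=robot.camera('scene');cv2.imwrite('pics/g5.png',cv2.resize(p[80:240,300:500],None,fx=3.5,fy=3.5)[:,:,::-1])"
```

```text
t 28.07 pos [446.7 369.7 203.2] phi 90.79 down [-0.136 -0.014 -0.991] open 0.574 F [-0.1  1.3  0.1] j [ 0.56  0.33 -0.18  1.18  0.06  0.54]
shift units [ 0.11 -3.21  2.51]
turn units 4.15
```

View pics/g4.png

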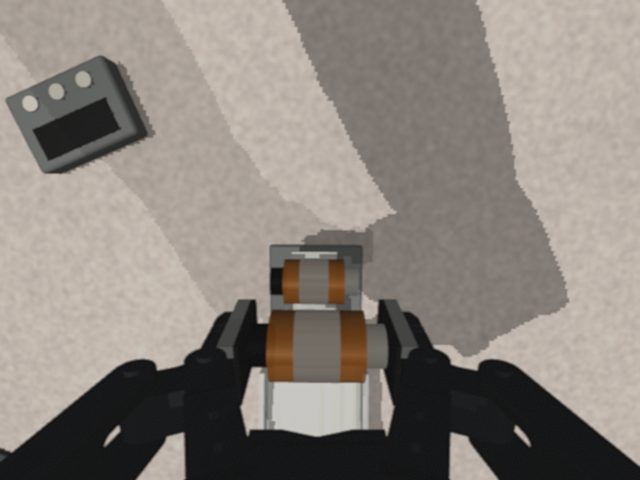

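View pics/g5.png

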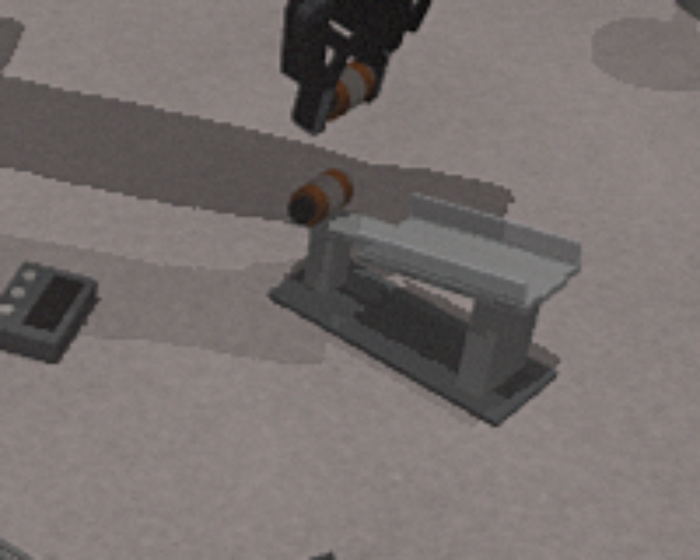

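Request:
move_arm(targets=[[-1, [0, -0.15, 0.02], 0], [-1, [0, -0.28, 0.06], 0], [-1, [0, -0.28, 0.08], 0], [-1, [0, -0.28, 0.1], 0], [-1, [0, -0.28, 0.15], 0], [-1, [0, -0.28, 0.2], 0], [-1, [0, -0.26, 0.22], 0], [-1, [0, -0.24, 0.24], 0], [-1, [0, -0.22, 0.24], 0], [-1, [0, -0.2, 0.22], 0], [-1, [0, -0.1, 0.1], 0], [-1, [0, 0, 0], 0]])

```text
time: 29.17
ee_pos: [574.2, 146.2, 173.7]
tcp_rot: [0.648, -0.013, 0.761, -0.003]
contact_force: [0.5, 0.4, -1.3]
opening: 0.578
```

```bash
python3 -c "
from look import *
st([655,115,170],67)"
```

```text
t 29.17 pos [574.2 146.2 173.7] phi 90.92 down [-0.159 -0.025 -0.987] open 0.578 F [ 0.5  0.4 -1.3] j [ 0.14  0.4  -0.15  1.18 -0.    0.13]
shift units [-0.1  -0.41  1.  ]
turn units 4.18
```

Request:
move_arm(targets=[[-1, [0, 0, 0], 0.8], [-1, [0, 0, 0], 0.9], [-1, [0, 0, 0], 0.9], [-1, [0, 0, 0], 0.9], [-1, [0, 0, 0], 0.5], [-1, [0, 0, 0], 0], [-1, [0, 0, 0], 0]])

```text
time: 29.75
ee_pos: [564.9, 147.6, 169.8]
tcp_rot: [0.631, 0.12, 0.749, -0.161]
contact_force: [-0.5, -1.4, 0.9]
opening: 0.576
```

```bash
python3 -c "
from look import *
st([645,115,180],67)"
```

```text
t 29.75 pos [564.9 147.6 169.8] phi 67.35 down [-0.175 -0.024 -0.984] open 0.576 F [-0.5 -1.4  0.9] j [ 0.14  0.4  -0.16  1.19  0.    0.55]
shift units [-0.29 -0.    1.05]
turn units 0.06
```

Request:
move_arm(targets=[[-1, [-0.03, 0, 0.12], 0], [-1, [-0.06, 0, 0.2], 0], [-1, [-0.06, 0, 0.2], 0], [-1, [-0.06, 0, 0.2], 0], [-1, [-0.05, 0, 0.15], 0], [-1, [0, 0, 0.06], 0], [-1, [0, 0, 0], 0], [-1, [0, 0, 0], 0]])

```text
time: 30.42
ee_pos: [638.0, 119.0, 178.2]
tcp_rot: [0.631, 0.116, 0.751, -0.158]
contact_force: [0.6, -0.0, -0.1]
opening: 0.579
```

```bash
python3 -c "
from look import *
p,W=look('end_vial_center','cradle_seat',None,[655,115,150],67,'pics/h1.png');np.savez('h1.npz',p=p,W=W)"
```

```text
t 30.42 pos [638.  119.  178.2] phi 68.05 down [-0.178 -0.025 -0.984] open 0.579 F [ 0.6 -0.  -0.1] j [ 0.09  0.5   0.01  1.26 -0.01  0.48]
shift units [0.31 0.07 0.27]
turn units 0.18
grip pt [627.32274101 117.49568841 119.22477703]
cradle_seat 0.58 [293.1, 247.2, 389.4, 325.6] lo/hi [[610.4, 90.2, 3.7], [665.1, 153.3, 44.3]] circ ((636.5739135742188, 121.66998291015625), 37.729896545410156)
end_vial_center 0.72 [244.8, 310.0, 386.1, 384.5] lo/hi [[613.9, 96.6, 124.5], [643.2, 140.1, 140.2]] circ ((660.682861328125, 94.68836212158203), 56.191226959228516)
```

View pics/h1.png

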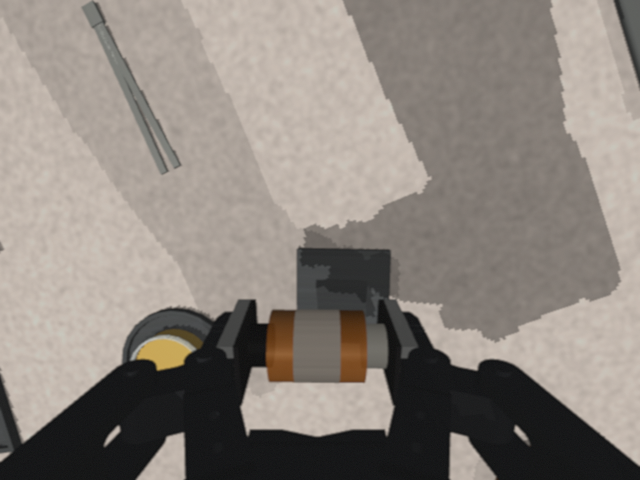

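```bash
python3 - <<'E'
from h import *
for f in ['top.npz','scene.npz','h1.npz']:
  W=np.load(f)['W'];C=np.array([648,115.5])
  a=np.radians(67.5);u=np.array([np.cos(a),np.sin(a)]);v=np.array([-u[1],u[0]])
  d=W[...,:2]-C; A=d@u; B=d@v; z=W[...,2]
  m=(abs(A)<36)&(abs(B)<36)&(z>10)&(z<60)
  print(f,m.sum(),'A range',np.percentile(A[m],[1,99]) if m.sum() else'','B',np.percentile(B[m],[1,99]) if m.sum() else '')
  for n,X,Y in [('along67',A,B),('perp',B,A)]:
    print(n,[(i,round(float(np.median(z[m&(abs(X-i)<1.5)&(abs(Y)<14)])),1)) if (m&(abs(X-i)<1.5)&(abs(Y)<14)).any() else (i,None) for i in range(-24,25,3)])
E
```

```text
top.npz 354 A range [-18.03293205  16.02530054] B [-16.05587729  22.0924207 ]
along67 [(-24, None), (-21, 10.0), (-18, None), (-15, 36.4), (-12, 31.1), (-9, 36.4), (-6, 36.4), (-3, 37.7), (0, 36.1), (3, 36.4), (6, 36.0), (9, 35.6), (12, 36.6), (15, 36.5), (18, None), (21, None), (24, None)]
perp [(-24, None), (-21, None), (-18, 39.8), (-15, 42.6), (-12, 42.7), (-9, 40.4), (-6, 37.5), (-3, 34.3), (0, 32.3), (3, 30.9), (6, 32.5), (9, 35.3), (12, 37.7), (15, 39.3), (18, 42.9), (21, 42.9), (24, None)]
scene.npz 351 A range [-13.30707782  16.91360622] B [-18.14094996  18.01967456]
along67 [(-24, None), (-21, None), (-18, None), (-15, 29.6), (-12, 29.3), (-9, 24.6), (-6, 32.6), (-3, 30.3), (0, 33.5), (3, 32.1), (6, 32.1), (9, 31.9), (12, 31.1), (15, 32.3), (18, 36.9), (21, None), (24, None)]
perp [(-24, None), (-21, None), (-18, 41.7), (-15, 41.3), (-12, 23.3), (-9, 20.6), (-6, 33.8), (-3, 31.2), (0, 28.4), (3, 30.3), (6, 32.7), (9, 34.6), (12, 37.4), (15, 40.5), (18, 41.5), (21, None), (24, None)]
h1.npz 1495 A range [-13.73348973  15.96676056] B [-0.2474353  21.24038047]
along67 [(-24, None), (-21, None), (-18, None), (-15, 32.3), (-12, 33.9), (-9, 34.5), (-6, 34.6), (-3, 34.3), (0, 34.4), (3, 34.1), (6, 33.8), (9, 33.9), (12, 34.7), (15, 33.5), (18, None), (21, None), (24, None)]
perp [(-24, None), (-21, None), (-18, None), (-15, None), (-12, None), (-9, None), (-6, None), (-3, None), (0, 31.1), (3, 31.0), (6, 33.6), (9, 36.2), (12, 38.6), (15, 41.1), (18, 43.5), (21, 42.5), (24, None)]
```

```bash
cat > vial.py <<'E'
from look import *
from scipy.optimize import least_squares
def vial(W,region,R,TCP,guess=52):
    # fit cylinder r=13, axis=~jaw dir
    w=W[region];w=w[~np.isnan(w[:,0])]
    L=(w-TCP)@R   # tool coords
    L=L[(abs(L[:,0]-guess)<22)&(abs(L[:,2])<22)]
    b=L[abs(L[:,1]-np.median(L[:,1]))<12]
    f=lambda q:np.hypot(b[:,0]-q[0]-q[2]*b[:,1],b[:,2]-q[1]-q[3]*b[:,1])-13
    s=least_squares(f,[guess,0,0,0],loss='soft_l1')
    print('tool-frame vial: x,z,slopes',s.x.round(3),'y range',np.percentile(L[:,1],[1,99]).round(1),'rms',np.std(f(s.x)).round(2))
    c=TCP+R@np.array([s.x[0],0,s.x[1]]); ax=R@np.array([s.x[2],1,s.x[3]])
    print('vial center',c.round(1),'axis',np.round(ax/np.linalg.norm(ax),3),'yaw',np.degrees(np.arctan2(ax[1],ax[0])).round(1))
    return c
E
python3 - <<'E'
from vial import *
s,R=st(); z=np.load('h1.npz')
r=robot.regions_of('wrist','end_vial_center')[0]['region']
c=vial(z['W'],r,R,s['ee_pos'])
t=np.array([646.9,116.7,60])-c
print('shift for 60',(R.T@t/80).round(3), 'lateral only',(R.T@np.array([t[0],t[1],0])/80).round(3))
E
```

```text
t 30.57 pos [637.1 119.3 178.2] phi 68.06 down [-0.179 -0.025 -0.984] open 0.577 F [-0.4 -0.5 -0. ] j [ 0.09  0.5   0.01  1.26 -0.01  0.48]
tool-frame vial: x,z,slopes [ 5.2495e+01  2.3260e+00 -1.5000e-02 -0.0000e+00] y range [-24.1  23.9] rms 0.53
vial center [629.9 117.1 126.2] axis [ 0.374  0.924 -0.077] yaw 68.0
shift for 60 [0.776 0.15  0.325] lateral only [-0.038  0.075  0.196]
```

Request:
move_arm(targets=[[-1, [0.05, 0.05, 0.1], 0], [-1, [0.15, 0.05, 0.12], 0], [-1, [0.15, 0.04, 0.08], 0], [-1, [0.15, 0, 0.02], 0], [-1, [0.08, 0, 0], 0], [-1, [0, 0, 0], 0], [-1, [0, 0, 0], 0]])

```text
time: 31.2
ee_pos: [655.8, 119.6, 119.7]
tcp_rot: [0.629, 0.114, 0.753, -0.157]
contact_force: [-0.1, -0.3, 0.6]
opening: 0.574
```

```bash
cat > vl.py <<'E'
from vial import *
import sys
p,W=look('end_vial_center','cradle_seat',None,None,67.5,sys.argv[1])
s,R=st()
r=robot.regions_of('wrist','end_vial_center')[0]['region']
c=vial(W,r,R,s['ee_pos'])
t=np.array([646.9,116.7,float(sys.argv[2])])-c
print('shift',(R.T@t/80).round(3))
E
python3 vl.py pics/h2.png 48
```

```text
t 31.2 pos [655.8 119.6 119.7] phi 68.19 down [-0.183 -0.026 -0.983] open 0.574 F [-0.1 -0.3  0.6] j [ 0.09  0.58  0.01  1.19 -0.01  0.48]
turn units 0.12
grip pt [644.85243996 118.02046246  60.73351664]
cradle_seat 0.96 [268.1, 235.8, 388.5, 326.4] lo/hi [[610.2, 91.2, 4.7], [660.6, 153.5, 44.0]] circ ((636.0418090820312, 121.50819396972656), 37.72292709350586)
end_vial_center 0.81 [245.6, 310.9, 385.6, 384.5] lo/hi [[631.5, 97.5, 67.3], [659.3, 140.4, 81.9]] circ ((661.6998901367188, 105.72438049316406), 39.47140121459961)
t 31.35 pos [656.5 119.7 121.1] phi 68.18 down [-0.181 -0.025 -0.983] open 0.576 F [-0.3  0.4 -0.7] j [ 0.09  0.58  0.02  1.19 -0.01  0.48]
tool-frame vial: x,z,slopes [ 5.4163e+01  9.7300e-01 -1.1000e-02  1.0000e-03] y range [-24.2  23.1] rms 0.54
vial center [647.6 117.9  67.7] axis [ 0.373  0.924 -0.081] yaw 68.0
shift [0.244 0.006 0.037]
```

View pics/h2.png

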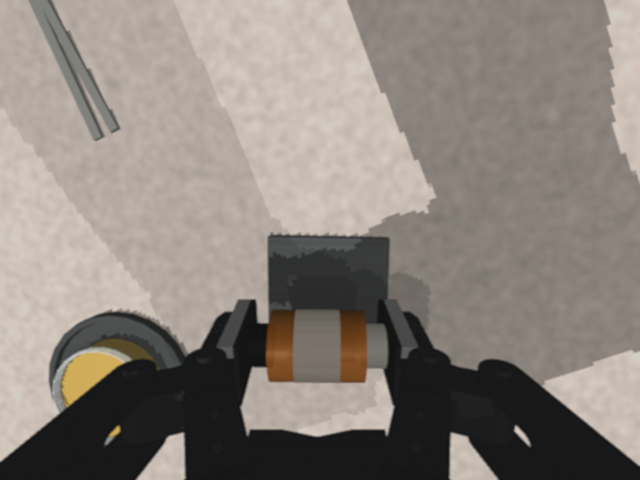

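Request:
move_arm(targets=[[-1, [0.06, 0, 0.01], 0], [-1, [0.07, 0, 0.02], 0], [-1, [0.05, 0, 0], 0], [-1, [0, 0, 0], 0], [-1, [0, 0, 0], 0]])

```text
time: 31.82
ee_pos: [657.9, 118.4, 108.3]
tcp_rot: [0.632, 0.115, 0.75, -0.156]
contact_force: [0.4, 0.3, -0.7]
opening: 0.574
```

```bash
python3 vl.py pics/h3.png 47.5
```

```text
t 31.82 pos [657.9 118.4 108.3] phi 68.15 down [-0.175 -0.025 -0.984] open 0.574 F [ 0.4  0.3 -0.7] j [ 0.08  0.59  0.    1.16 -0.01  0.47]
turn units 0.11
grip pt [647.45729649 116.90514137  49.28215222]
end_vial_center 0.94 [244.4, 310.3, 387.5, 384.0] lo/hi [[634.3, 96.5, 56.0], [662.0, 139.4, 70.3]] circ ((662.96337890625, 111.4637680053711), 32.42284393310547)
end_vial_center 0.4 [36.4, 343.8, 135.5, 440.6] lo/hi [[626.5, -42.4, 6.3], [655.0, 7.0, 22.6]] circ ((638.9515991210938, 12.036903381347656), 58.62029266357422)
t 31.97 pos [658.  118.4 108.5] phi 68.15 down [-0.174 -0.025 -0.984] open 0.577 F [0.2 0.4 0.5] j [ 0.08  0.59  0.    1.16 -0.01  0.47]
tool-frame vial: x,z,slopes [ 5.2851e+01  1.5070e+00 -1.3000e-02 -0.0000e+00] y range [-23.9  23.6] rms 0.53
vial center [650.1 116.5  56.3] axis [ 0.373  0.925 -0.076] yaw 68.1
shift [ 0.115 -0.003 -0.021]
```

Request:
move_arm(targets=[[-1, [0.05, 0, -0.03], 0], [-1, [0.05, 0, 0], 0], [-1, [0, 0, 0], 0], [-1, [0, 0, 0], 0]])

```text
time: 32.35
ee_pos: [654.4, 119.4, 100.8]
tcp_rot: [0.632, 0.115, 0.75, -0.156]
contact_force: [-0.1, -0.4, 0.8]
opening: 0.577
```

```bash
python3 vl.py pics/h4.png 47.5
```

```text
t 32.35 pos [654.4 119.4 100.8] phi 68.16 down [-0.173 -0.025 -0.985] open 0.577 F [-0.1 -0.4  0.8] j [ 0.09  0.59 -0.01  1.14 -0.01  0.48]
turn units 0.11
grip pt [643.96982288 117.8922879   41.73610983]
cradle_seat 0.9 [258.7, 241.2, 391.6, 388.5] lo/hi [[610.1, 90.9, 4.1], [661.2, 153.8, 44.2]] circ ((647.1339721679688, 117.06078338623047), 44.899139404296875)
end_vial_center 0.6 [246.3, 312.7, 387.2, 385.7] lo/hi [[630.7, 97.4, 48.2], [658.6, 140.4, 62.7]] circ ((659.1891479492188, 112.3219223022461), 32.575531005859375)
t 32.5 pos [654.6 119.3 101. ] phi 68.15 down [-0.173 -0.025 -0.985] open 0.576 F [-0.6  0.3 -0.4] j [ 0.09  0.59 -0.01  1.14 -0.01  0.48]
tool-frame vial: x,z,slopes [ 5.2912e+01  1.3910e+00 -1.2000e-02  1.0000e-03] y range [-23.9  23.7] rms 0.53
vial center [646.7 117.5  48.7] axis [ 0.374  0.924 -0.076] yaw 68.0
shift [ 0.014 -0.007  0.009]
```

Request:
move_arm(targets=[[-1, [0.01, 0, 0], 0], [0.2, [0, 0, 0], 0], [0.3, [0, 0, 0], 0], [0.5, [0, 0, 0], 0], [0.5, [0, 0, 0], 0], [0.5, [0, 0, 0], 0], [0.5, [0, 0, 0], 0]])

```text
time: 33.13
ee_pos: [655.2, 119.3, 101.0]
tcp_rot: [0.633, 0.116, 0.749, -0.156]
contact_force: [0.1, -0.2, -0.2]
opening: 0.748
```

```bash
python3 vl.py pics/h5.png 47
```

```text
t 33.13 pos [655.2 119.3 101. ] phi 68.14 down [-0.171 -0.025 -0.985] open 0.748 F [ 0.1 -0.2 -0.2] j [ 0.09  0.59 -0.01  1.14 -0.01  0.48]
turn units 0.11
grip pt [644.94602347 117.82246716  41.87341669]
cradle_seat 0.69 [259.2, 239.9, 390.7, 386.6] lo/hi [[610.4, 91.6, 4.7], [675.7, 153.6, 44.3]] circ ((647.0167846679688, 117.06210327148438), 44.726444244384766)
end_vial_center 0.92 [243.9, 308.1, 385.5, 384.1] lo/hi [[630.6, 95.9, 47.2], [658.6, 140.0, 60.9]] circ ((655.6959228515625, 110.23101806640625), 33.447357177734375)
t 33.28 pos [655.2 119.3 100.9] phi 68.14 down [-0.171 -0.025 -0.985] open 0.751 F [0.4 0.5 0.1] j [ 0.09  0.59 -0.01  1.14 -0.01  0.48]
tool-frame vial: x,z,slopes [ 5.4231e+01  1.2160e+00 -8.5000e-02 -7.0000e-03] y range [-25.3  23. ] rms 0.53
vial center [647.  117.5  47.3] axis [ 0.378  0.926 -0.003] yaw 67.8
shift [ 0.005 -0.009  0.003]
```

View pics/h5.png

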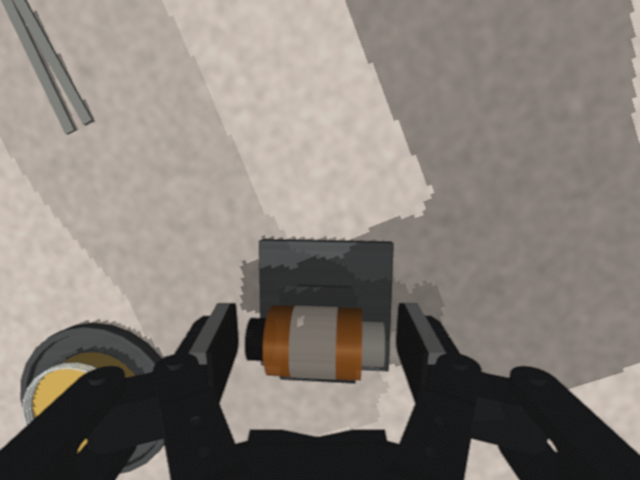

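Request:
move_arm(targets=[[0.8, [0, 0.02, 0], 0], [0.8, [0, 0, 0], 0], [0.8, [-0.1, 0, 0], 0], [0.8, [-0.15, 0, 0], 0], [0.8, [-0.2, 0, 0], 0], [0.8, [-0.3, 0, 0], 0], [0.8, [-0.3, 0, 0], 0], [0.8, [-0.2, 0, 0], 0], [0.8, [0, 0, 0], 0]])

```text
time: 34.08
ee_pos: [673.6, 123.7, 207.3]
tcp_rot: [0.633, 0.115, 0.75, -0.156]
contact_force: [0.4, 0.3, -0.0]
opening: 0.899
```

Request:
move_arm(targets=[[0.8, [-0.1, 0, -0.1], 0], [0.8, [-0.2, 0, -0.25], 0], [0.8, [-0.2, 0, -0.3], 0], [0.8, [-0.1, 0, -0.3], 0], [0.8, [0, 0, -0.3], 0], [0.8, [0, 0, -0.3], 0], [0.8, [0, 0, -0.15], 0], [0.8, [0, 0, 0], 0], [0.8, [0, 0, 0], 0], [0.8, [0, 0, 0], 0], [0.8, [0, 0, 0], 0], [0.8, [0, 0, 0], 0]])

```text
time: 35.08
ee_pos: [550.8, 177.9, 277.4]
tcp_rot: [0.632, 0.116, 0.75, -0.157]
contact_force: [-0.5, 0.2, -0.0]
opening: 0.901
```

```bash
python3 - <<'E'
from h import *
from scipy.optimize import least_squares
st()
for cam in ["top","scene"]:
  p,d=robot.camera(cam);W=cloud(cam,d);cv2.imwrite(f'pics/z_{cam}.png',p[:,:,::-1])
  def sel(c,h,z0,z1):
    m=(abs(W[...,0]-c[0])<h)&(abs(W[...,1]-c[1])<h)&(W[...,2]>z0)&(W[...,2]<z1);return W[m]
  for n,c,h,z0,z1 in [('wd',(653,-16),34,14,30),('sd',(551,-357),26,12,30),('jar',(632,-202),32,50,70),('vial',(647,117),32,48,75),('next',(438,366),28,60,95)]:
    w=sel(c,h,z0,z1)
    if len(w)<10: print(cam,n,len(w));continue
    A=np.c_[w[:,:2]-w[:,:2].mean(0),np.ones(len(w))];pl=np.linalg.lstsq(A,w[:,2],rcond=None)[0]
    r=cv2.minAreaRect(w[:,:2].astype(np.float32))
    print(cam,n,len(w),'mean',w.mean(0).round(1),'plane',pl.round(3),'rect',np.round(r[0],1),np.round(r[1],1),round(r[2],1))
E
```

```text
t 35.08 pos [550.8 177.9 277.4] phi 68.05 down [-0.175 -0.025 -0.984] open 0.901 F [-0.5  0.2 -0. ] j [ 0.2   0.31 -0.05  1.39  0.01  0.59]
top wd 626 mean [652.1 -16.   17.7] plane [-8.000e-03 -6.000e-03  1.766e+01] rect [651.2 -16. ] [53.6 53.5] 89.6
top sd 342 mean [ 550.4 -358.5   16.2] plane [1.1000e-02 9.0000e-03 1.6203e+01] rect [ 550.3 -358. ] [36.1 38.5] 0.9
top jar 431 mean [ 630.3 -202.4   58.8] plane [ 3.2000e-02 -2.7000e-02  5.8826e+01] rect [ 630.8 -202.4] [40.7 40.6] 1.5
top vial 331 mean [644.  116.5  56.6] plane [ 8.9000e-02 -2.8000e-02  5.6596e+01] rect [645.6 117.4] [51.  25.5] 67.9
top next 532 mean [441.  362.6  75.2] plane [-3.6000e-01  7.0000e-02  7.5203e+01] rect [443.8 365.1] [50.2 44.2] 89.7
scene wd 555 mean [653.7 -15.2  16.6] plane [ 8.0000e-03 -6.0000e-03  1.6613e+01] rect [654.1 -16. ] [53.9 55.7] 20.2
scene sd 446 mean [ 551.8 -357.6   15. ] plane [ 0.0000e+00 -4.0000e-03  1.5024e+01] rect [ 552.5 -357.6] [38.  37.2] 22.2
scene jar 523 mean [ 635.7 -204.6   57.4] plane [-4.6000e-02  2.9000e-02  5.7379e+01] rect [ 634.1 -203.9] [40.5 41.8] 81.3
scene vial 253 mean [651.1 113.7  54.9] plane [-0.189  0.111 54.919] rect [650.3 116.4] [51.7 25. ] 60.9
scene next 190 mean [445.6 357.5  73.3] plane [-0.507  0.187 73.28 ] rect [445.4 362.5] [47.6 34.5] 68.3
```

View pics/z_top.png

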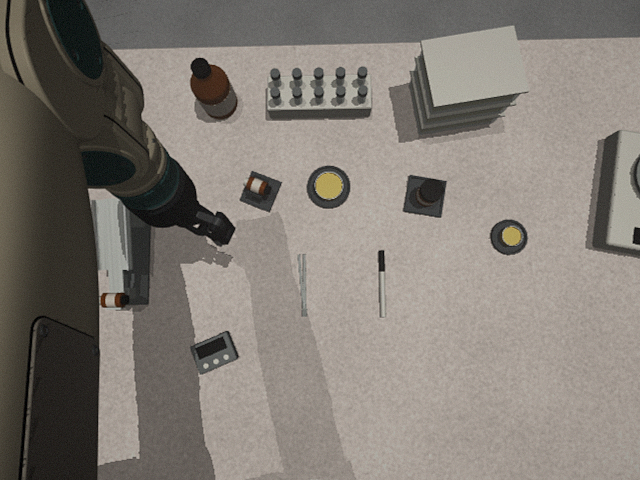

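View pics/z_scene.png

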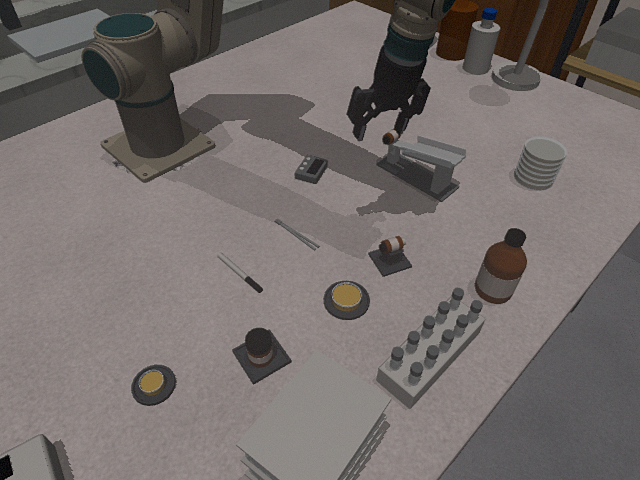

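```bash
python3 - <<'E'
from h import *
from scipy.optimize import least_squares
p,d=robot.camera('top');W=cloud('top',d);c=np.array([438.,70.,-.013])
for i in range(5):
  r=np.hypot(W[...,0]-c[0]-c[2]*(W[...,1]-366),W[...,2]-c[1]);w=W[(abs(W[...,1]-366)<15)&(abs(r-13)<3.5)&(W[...,2]>c[1]+1)]
  c=least_squares(lambda q:np.hypot(w[:,0]-q[0]-q[2]*(w[:,1]-366),w[:,2]-q[1])-13,c,loss='soft_l1').x
print(len(w),c)
for r in robot.regions_of('top','next_vial_center')[:3]:
  print(r['confidence'],r['extent'],np.nanpercentile(W[r['region']],[2,98],axis=0).round(1).tolist())
robot.hand_in(); print(robot.read_state()['time'])
E
```

```text
252 [4.37830286e+02 7.06410236e+01 1.26249170e-02]
0.83 [97.7, 291.9, 126.6, 311.0] [[425.4, 341.2, 66.2], [449.8, 386.4, 85.5]]
the job is handed in; nothing more can be done
the job is handed in; nothing more can be done
```

All five samples are where they should be, released and at rest. I handed the job in at about 35 s of the 109 s limit; no verdict was given.

| Item | Last check |
|---|---|
| Wide dish | Flat in the wide saucer, about 1–2 mm from its centre |
| Small dish | Flat in the small saucer, about 1–2 mm from its centre |
| Jar | Upright in the square tray, about 2 mm from its centre |
| End vial | Level in the V cradle, about 1 mm from the seat in both position and height. Its direction matches the V within about 1°. |
| Next vial | Rolled down against the stop, fitted at (437.8, z 70.6), within about 1 mm of where the end vial had been |

**Finger contact:** a finger pressed on the small dish with about 20 N when I overshot on the first descent. I backed off and looked again; the dish was undamaged and had moved about 1 mm.

**Tool tilt:** the tool's tilt drifted to about 0.18 rad during the moves. This mostly turned the tool about the vial's own axis, and the vial settled level in the V once released.

**Camera disagreement:** the scene and top cameras differ by 2–5 mm in x, most for the two taller samples, the jar and the cradled vial. The figures above are from the top and wrist cameras; the holder tolerances cover the difference.

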